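Set a tilted indexing table to 45 degrees, lock it and clamp the work on it

ROBOT

A 6-joint arm with a two-finger parallel gripper is mounted at the origin on a cart in front of the work surface, level with it; the furniture and walls round the work are solid. World frame = base frame: x ahead of the robot, y to its left, z up, the work surface at z = 0. Lengths are in m, angles in degrees, forces in N, time in s.
With the tool pointing down it reaches from about 0.325 to 0.775 m from the base axis. Payload 5.5 kg.
Tool frame: the origin (TCP) lies between the finger pads; the fingertips stand 8 mm ahead of it and the grasp point (between the pads) lies 11 mm behind it (tip_extent is the z of the fingertips in the tool frame, in m); z points along the fingers, y is the line along which they close (so a half turn about z gives the same grasp; the last joint's range is limited). The gripper opens to 85 mm and grips with 20 to 120 N. Pads are 22 mm wide; open, the fingers measure 114 mm over their backs; the gripper's body (76 mm by 85 mm) begins 54 mm behind the grasp point. The pads swing forward as they close: fully open they stand 13 mm farther back than shut.
Start: joints at [60.292, 5.22, 70.514, -0, 104.267, -3.249], TCP at [0.267, 0.537, 0.239] pointing down, gripper open.
Joint ranges: [-164.24, 164.24], [-49.07, 125.15], [9.68, 141.18], [-86.29, 266.29], [3.28, 154.24], [-151.56, 151.56]. Speed limits (degrees/s): [147.25, 147.25, 172.46, 180, 180, 180].

INTERFACE

Orientations are given as [roll, pitch, yaw] about the fixed x, y, z axes, in that order (R = Rz(yaw) Ry(pitch) Rx(roll)).
In Python, from plant import sense, get_image, job_done, look_for, cut_out, tip_extent gives the robot as it stands.
- The arm moves only by the tool jog_arm, never from a script. Its argument "moves" is a list of rows, each an object of numbers: "tx", "ty", "tz": the shift along the world's x, y, z in cm; "rx", "ry", "rz": the turn, a rotation vector about the world's x, y, z in degrees; "gripper": the closure, from 0 (fully open) to 1 (shut). A call has exactly 8 rows; each row is the pose to reach, as a shift and turn from the pose commanded when the call began; what a row does not reach only later rows make up. A row lasts 1/12 s, in which the tool goes at most 41.7 mm and 7.16 degrees, less where a joint would pass 70% of its speed; a pose out of reach is approached as far as the arm can. A call with a gripper value outside its range is refused whole. The fingers move at their own pace and stop on an object; "force" is the grip in N (left out, the last holds). Time passes only in rows, so rows that repeat a pose let the fingers close, or fill a call up. It gives the time, the measured TCP pose, the force, the opening and the grip force at its end, in the units of the state.
- sense(): the state, without advancing time (a new reading comes with each control period).
- get_image(name): name is "side" or "top" or "wrist"; returns a dict with "frame" (480x640x3 uint8, red, green, blue), "vertical_fov" (degrees; the focal length in pixels is half the picture's height over the tangent of half this angle, whatever the lens; pixels are square), "cx", "cy" (the principal point, pixels), "eye" and "attitude" of the camera in the world. Camera axes: x right, y down, z forward; pixel columns grow to the right and rows downward; lengths in m; the calibration is good to about 2 mm. The wrist camera is an equidistant fisheye: a pixel r from the principal point sees the ray r / f radians off the axis. A picture is of the moment at which its call begins. There is no depth.
- job_done(): hands the job in; it is judged then, once.
Trained networks look in a picture, given as the dict that the camera call returned (one of the last four; its "shot" number tells which), for a name from the list of things; names that differ only in an ending like _2 or _b are one class to them, and where a whole thing is asked for, a point or a joint stands for the part that bears it (a point fixed in the world has none). Each returns a list of dicts, best first, with "conf" (0 to 1); they miss things now and then, are a little off and sometimes report something else, mostly with a low value. They report only what shows in the picture. A call takes as long as a camera call.
- look_for(picture, name): "centre" ([column, row] in pixels, amid what is visible of it).
- cut_out(picture, name): "region" (480x640 bool, what is visible of it) and "centre" ([column, row] in pixels, amid what is visible of it).
The state is a dict: "time_s": time; "joint_positions": joint angles; "joint_vel": joint speeds; "joint_efforts": joint torques, N m; "position": TCP position; "ee_rot": TCP orientation; "contact_force": force on the tool from outside, world axes, zero at the start; "ft_torque": the same for the moment, N m; "opening": opening from 0.0 (shut) to 1.0 (fully open); "finger_force": force on a finger pad.
Only numpy, scipy, OpenCV 4.12 (cv2) and the standard library are available. Lean on these libraries where they do the work, as an engineer would, in place of code of your own. Each camera call takes 0.05 s, during which the arm holds its last target. There are 200 camera calls.

TASK

Get the tilted indexing table ready for drilling the pine block at an angle: press the table down on its spring to free its teeth, turn it until the long white 45 line of the scale meets the index line, let it rise back into its teeth, and swing the red-knobbed lock lever fully in so that drilling cannot press the table down. Then take the pine block from the saw board, lay it flat on the table's bed, up against both the dark fence and the end stop, and swing the spring hold-down clamp all the way across so that it holds the block. Leave the small orange bottle and the paint jar beside the table where they stand.

Things in the scene. Friction and masses are not known exactly. Their poses are not given: they have to be found in the camera images.
- fixture: the indexing table's fixed casting, grey-green, base plate 150 x 124 x 12 mm. Origin: middle of the underside, straight below the centre of the table's face, which is 100 mm higher. x to the back, y to the operator's left, z up. The face and all that turns on it lean 30 degrees towards the operator (-x): the axis out of the face is (-0.5, 0, 0.866) here
- index_line (a point): inner end of the white index line, at the face's lowest point, 60 mm from the table's axis, level with the scale. The line runs outward on the dark index bracket, 20 mm wide, which bridges the rim up to 85 mm from the axis and stands 7 mm above the face
- table (a joint): the table's angle = the scale's reading at the index, rad (0.785 is 45 degrees); grows counterclockwise seen looking down on the face. 24 teeth, one each 15 degrees: set free it rises into the nearest (0.4 degrees of play) and then cannot turn. Scale, black, 120 mm across: red line 0, yellow 90, the long white line midway 45, short white lines each 15, finer each 5. 144 mm over the teeth
- table_press (a joint): how far the table is pressed down along its axis, m: 0 up in its teeth, 0.0095 at its lower stop; free to turn from 0.007. The spring takes 10 N to start and 15 N at the bottom
- bed_grip (a point): point on the table's axis, on top of its bed; its axes turn with the table: x along the bed, z out of the face. The bed, a steel bar 100 mm along x and 56 mm along y, stands 16 mm above the disc: grip it across its width to press and turn the table. On it, 8 mm higher: the dark fence along the +y edge (y 20 to 28 mm) and the end stop (x -50 to -43 mm, y -11 to 19 mm)
- bed_seat (a point): where the middle of the pine block's underside belongs, on the bed's top (x 24.8, y 3.5 mm from bed_grip), same axes: the block's length along x, one end against the stop at -x, a side against the fence at +y; it overhangs the bed at +x
- lock_lever (a joint): lock lever at the casting's left, rad: 0 standing out to the left (released), 1.396 swung fully in, knob to the front (locked: its tongue stands under the table's rim and the table can be pressed only 1 mm). Grows counterclockwise seen looking down on the face. Light friction (about 1 N at the knob), stays where left
- lever_knob (a point): on the axis of the lever's upright red knob (17 mm across, parallel to the table's axis), 17 mm below its top; the lever's 12 mm wide arm lies 23 mm below this point, the table's face 12 mm below it. 62 mm from the lever's pivot. z out of the face, x and y turn with the lever
- lever_pivot (a point): on the lever's pivot axis, level with lever_knob, 84 mm from the table's axis; the lever swings about z
- clamp (a joint): hold-down clamp, rad: 0 parked, pointing off the bed (25 degrees clockwise of the bed's +x), 2.007 across the bed, pad over the block (stop). Grows counterclockwise seen looking down on the face. Light friction. The sprung pad stands 1 mm lower than the block's top: it rides up over the block's edge (about 10 N at the pin), then presses it down with about 6 N
- clamp_lift: the clamp as a whole, turning with the table: dark steel bar 13 mm wide, top 52 mm above the disc, rubber pad under its end. Origin on the clamp's pivot, level with the disc's top
- clamp_pin (a point): middle of the clamp's upright black pin (13 mm across, 28 mm tall, parallel to the table's axis) over the pad, 35 mm from the clamp's pivot; the bar's top is 14 mm below this point. z out of the face
- clamp_pivot (a point): on the clamp's pivot axis, level with clamp_pin; x 42, y -34.5 mm from bed_grip in the table's axes. The pivot's hub, 19 mm across, reaches 60 mm above the disc (the bed's top is at 16)
- pine_block: pine offcut, 33 x 135 x 21 mm (x, y, z), origin in the middle of its underside; starts flat on the saw board in front of the table, 40 mm above the bench, 0.08 to 0.17 kg
- flux_bottle: small orange bottle with a black cap, 30 x 30 x 58 mm, origin at the middle of its foot; bystander, leave it
- paint_jar: small paint jar with a black lid, 32 x 32 x 53 mm, origin at the middle of its foot; bystander, leave it
- saw_board: thick wooden saw board on the bench, 140 x 110 x 40 mm, fixed, origin in the middle of its underside

How it is judged (in metres and radians):
On the way, in this order (a step that is already met when the one before it is completed fails the run):
1. the table reads 45 at the index and has risen into its teeth (value of joint table between 0.745 and 0.825 rad and value of joint table_press below 0.002 m), for 0.2 s.
2. with the table still at 45, the lock lever is swung fully in (all of step 1 and value of joint lock_lever above 1.22 rad), for 0.2 s.
3. the pine block lies flat on the bed against fence and end stop (all of step 2 and x of pine_block in the frame of bed_seat between -0.0035 and 0.0035 m and y of pine_block in the frame of bed_seat between -0.0035 and 0.0035 m and z of pine_block in the frame of bed_seat between -0.003 and 0.003 m and angle between the y axis of pine_block and the x axis of bed_seat, either way round below 0.06 rad and angle between the z axis of pine_block and the z axis of bed_seat, either way round below 0.06 rad), for 0.2 s.
4. the clamp is swung across and presses on the block (value of joint clamp above 1.8 rad and contact force between clamp_lift and pine_block above 1 N and x of pine_block in the frame of bed_seat between -0.0035 and 0.0035 m and y of pine_block in the frame of bed_seat between -0.0035 and 0.0035 m and z of pine_block in the frame of bed_seat between -0.003 and 0.003 m and angle between the y axis of pine_block and the x axis of bed_seat, either way round below 0.06 rad and angle between the z axis of pine_block and the z axis of bed_seat, either way round below 0.06 rad), for 0.2 s.
At the end, for the whole second after the job is handed in: the table reads 45 degrees (within 2) and stands up in its teeth (pressed under 2 mm), the lock lever is swung in (over 1.22 rad), the block rests flat on the bed within 3.5 mm of its place against fence and stop and within 3 degrees, and the clamp is across (over 1.8 rad) and presses on it (all of step 2 and all of step 4 and linear speed of pine_block below 0.02 m/s); the robot touches nothing.
It fails at once if the bottle or the paint jar beside the work is moved by more than 15 mm (distance of any of flux_bottle, paint_jar from where it was at the start of the episode above 0.015 m).
It also fails if it takes over 64 s, if anything falls off the work surface, if the arm or the gripper's body presses on something with over 40 N, if the wrist force passes 120 N, or if a joint passes its speed limit or range.

## Working session

There is one attempt and no reset: what is moved stays moved. The work goes in short steps, Python scripts to look and compute and a tool call to move; the robot and the scene stay as the last step left them, time stands still between calls to the robot, and variables do not carry over. Pictures are saved under pics/ and viewed, at most 10 in all, crops included, and the job is handed in when it is done.

Besides the shell and the picture viewer there is one more tool, called after ">>>" as name(argument=value, ...) on one line, values as JSON. jog_arm: Moves the arm, as the interface text tells. Its arguments: {"type":"object","properties":{"moves":{"type":"array"},"force":{"type":"number"}},"required":["moves"]}

```bash
mkdir -p pics; ls; cat > h.py <<'E'
import numpy as np, cv2
from scipy.spatial.transform import Rotation as Rn
from plant import sense, get_image, job_done, look_for, cut_out, tip_extent
def save(p,n): cv2.imwrite('pics/'+n+'.png',p['frame'][:,:,::-1])
def att(p):
    a=np.array(p['attitude'],float)
    return a if a.shape==(3,3) else Rn.from_euler('xyz',a,degrees=True).as_matrix()
def foc(p): return 240/np.tan(np.radians(p['vertical_fov'])/2)
def ray(p,uv):
    d=np.array([(uv[0]-p['cx']),(uv[1]-p['cy'])])/foc(p)
    return att(p)@np.array([d[0],d[1],1.])
def at_z(p,uv,z):
    r=ray(p,uv);e=np.array(p['eye']);return e+r*(z-e[2])/r[2]
def proj(p,X):
    c=att(p).T@(np.array(X)-p['eye']);return foc(p)*c[:2]/c[2]+[p['cx'],p['cy']]
def tri(p,u,q,v):
    a,b=ray(p,u),ray(q,v);e,f=np.array(p['eye']),np.array(q['eye'])
    s=np.linalg.lstsq(np.c_[a,-b],f-e,rcond=None)[0]
    A,B=e+s[0]*a,f+s[1]*b;return (A+B)/2,np.linalg.norm(A-B)
E
python3 - <<'E'
from h import *
print(sense());print(tip_extent)
s=get_image('side');t=get_image('top')
save(s,'s0');save(t,'t0')
for p in (s,t):print({k:v for k,v in p.items() if k!='frame'})
for n in ['fixture','index_line','table','bed_grip','bed_seat','lock_lever','lever_knob','lever_pivot','clamp_lift','clamp_pin','clamp_pivot','pine_block','flux_bottle','paint_jar','saw_board']:
    a=look_for(s,n);b=look_for(t,n)
    print(n,[(np.round(x['centre'],1),round(x['conf'],2)) for x in a[:2]],[(np.round(x['centre'],1),round(x['conf'],2)) for x in b[:2]],end=' ')
    if a and b:
        X,e=tri(s,a[0]['centre'],t,b[0]['centre']);print(X.round(4),round(e,4),end='')
    print()
E
```

```text
pics
{'time_s': 0.0, 'joint_positions': array([ 6.02926571e+01,  5.26469496e+00,  7.05846063e+01, -1.05479406e-03,
        1.04266479e+02, -3.24663337e+00]), 'joint_vel': array([-0.02482782, -0.05816851, -0.04179139, -0.02298014,  0.0101979 ,
       -0.00404924]), 'joint_efforts': array([ 1.30632575e-04, -4.58729374e+01, -4.18032110e+01, -4.63702395e-05,
        1.17303198e-02, -1.60076428e-05]), 'position': array([0.2672007 , 0.53690911, 0.2381074 ]), 'ee_rot': array([-1.79884348e+02, -5.53595796e-03,  1.53539026e+02]), 'contact_force': array([0.20362865, 0.64896067, 0.52840969]), 'ft_torque': array([-0.00819971,  0.03147303,  0.00375372]), 'finger_force': 0.0, 'opening': 0.9952355169794403}
0.008
{'vertical_fov': 44.11137052571347, 'cx': 331.5741972409425, 'cy': 239.88235372700197, 'eye': array([0.62310277, 1.16844938, 0.78031632]), 'attitude': array([-125.67672049,    0.85674905,  176.62788129]), 'shot': 1}
{'vertical_fov': 55.4190221975075, 'cx': 315.0683988653131, 'cy': 244.3669092764908, 'eye': array([0.45987988, 0.25264122, 0.97699484]), 'attitude': array([-171.34822025,   -0.
[... 1054 characters left out ...]
 0.0091
clamp_pin [(array([300.6, 223.6]), 0.8)] [] 
clamp_pivot [(array([304.8, 224.2]), 0.79)] [(array([296.3, 220.3]), 0.59)] [0.6259 0.285  0.1822] 0.0049
pine_block [(array([366.5, 231.4]), 0.66)] [(array([374.6, 300.1]), 0.9), (array([231.1, 226.7]), 0.71)] [0.4936 0.1282 0.0502] 0.0077
flux_bottle [(array([307.5, 338.9]), 0.76)] [(array([230.1, 226.6]), 0.67), (array([296.5, 222.7]), 0.37)] [0.6346 0.429  0.0397] 0.0039
paint_jar [(array([259.5, 263.7]), 0.62)] [(array([334.1, 189.7]), 0.65), (array([383.4, 310.1]), 0.59)] [0.7221 0.2127 0.0416] 0.0047
saw_board [(array([383.2, 234.3]), 0.78), (array([331.9, 253.7]), 0.33)] [(array([382.6, 311.8]), 0.73)] [0.4626 0.1104 0.0292] 0.0087
```

```bash
python3 - <<'E'
import cv2
a=cv2.imread('pics/s0.png')[190:390,220:480];b=cv2.imread('pics/t0.png')[170:370,190:450]
cv2.imwrite('pics/s0c.png',cv2.resize(a,None,fx=3,fy=3,interpolation=cv2.INTER_CUBIC));cv2.imwrite('pics/t0c.png',cv2.resize(b,None,fx=3,fy=3,interpolation=cv2.INTER_CUBIC))
E
```

```text
(no output)
```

View pics/s0c.png

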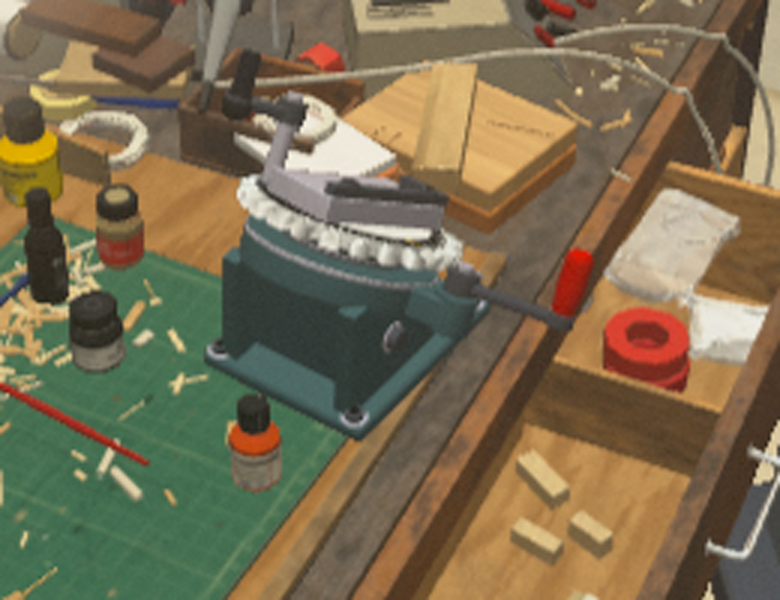

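View pics/t0c.png

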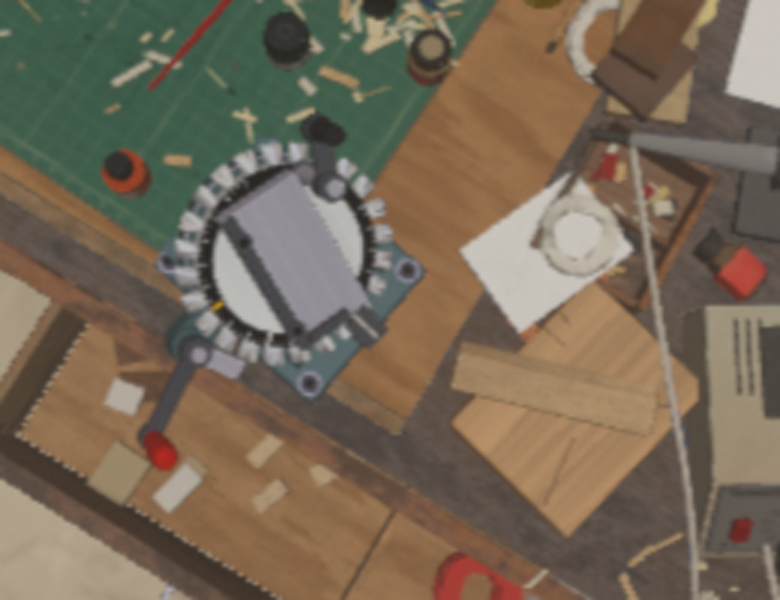

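Views show: the tilted table's index bracket (dark, top crop ~(368,325)) faces down-right, lever with red knob down-left, clamp at the top pointing off the bed. The bed lies about 15° clockwise from fixture x; the block is on the saw board at right. Fit a model now.

```bash
cat > model.py <<'E'
import numpy as np
from scipy.spatial.transform import Rotation as Rn
TILT=Rn.from_euler('y',-30,degrees=True).as_matrix()  # z->(-.5,0,.866)
def Rz(a): return Rn.from_euler('z',a).as_matrix()
def face(F,v):  # v in face frame (origin face centre), untuned by table
    x,y,yaw=F[:3]; return np.array([x,y,0])+Rz(yaw)@(np.array([0,0,.1])+TILT@np.array(v))
def tab(F,th,v): return face(F,Rz(th)@np.array(v))
def base(F,v): return np.array([F[0],F[1],0])+Rz(F[2])@np.array(v)
E
python3 - <<'E'
from h import *; from model import *
from scipy.optimize import least_squares
s=get_image('side');t=get_image('top')
T=lambda u,v:(t,np.array([190+u/3,170+v/3])); S=lambda u,v:(s,np.array([220+u/3,190+v/3]))
# params x,y,yaw,theta,lever pivot az, inset
obs=[]
def B(sx,sy): return lambda P:base(P,[sx*(.075-P[5]),sy*(.062-P[5]),.014])
for m,o in [(B(-1,-1),T(408,270)),(B(-1,1),T(310,383)),(B(1,1),T(167,262)),(B(1,-1),S(218,348)),(B(1,1),S(353,413)),
  (lambda P:tab(P,P[3],[.042,-.0345,.060]),T(335,187)),(lambda P:tab(P,P[3],[.042,-.0345,.060]),S(290,103)),
  (lambda P:face(P,[.084*np.cos(P[4]),.084*np.sin(P[4]),.0]),T(198,352)),
  (lambda P:face(P,[.084*np.cos(P[4]),.084*np.sin(P[4])+.062,.029]),T(157,442)),
  (lambda P:face(P,[.084*np.cos(P[4]),.084*np.sin(P[4])+.062,.029]),S(580,255)),
  (lambda P:tab(P,P[3],[.05,.028,.016]),T(220,214)),(lambda P:tab(P,P[3],[.05,-.028,.016]),T(293,172)),
  (lambda P:face(P,[-.085,0,.007]),T(378,335))]: obs.append((m,o))
def f(P): return np.concatenate([proj(o[0],m(P))-o[1] for m,o in obs])
r=least_squares(f,[.57,.31,.87,-.26,1.8,.008],loss='soft_l1')
P=r.x;print(P[:2].round(4),np.degrees(P[2:5]).round(1),P[5]);print(f(P).reshape(-1,2).round(1).tolist())
z=.061
c=[at_z(*T(*q),z) for q in [(462,345),(658,402),(645,433),(452,385)]]
c=np.array(c)[:,:2];print(c.round(4).tolist(),c.mean(0)); d=c[1]-c[0];print(np.linalg.norm(d),np.linalg.norm(c[3]-c[0]),np.degrees(np.arctan2(d[1],d[0])))
r=cut_out(t,'pine_block')[0]['region'];m=cv2.minAreaRect(np.argwhere(r)[:,::-1].astype(np.float32));print(m)
c=np.array([at_z(t,q,z)[:2] for q in cv2.boxPoints(m)]);print(c.round(4).tolist(),c.mean(0))
E
```

```text
[0.5743 0.3074] [ 49.9 -16.   93.8] 0.009952640555414628
[[1.4, 0.6], [1.4, 0.1], [3.2, -0.3], [1.7, 3.4], [0.7, 4.4], [-0.2, -1.0], [0.3, 3.6], [2.6, 0.6], [-2.1, 0.4], [-3.0, 6.4], [0.1, 0.3], [0.8, -1.7], [-0.4, -0.5]]
[[0.5182, 0.1915], [0.483, 0.0611], [0.4625, 0.0699], [0.4916, 0.1979]] [0.48883187 0.13010247]
0.13507111684066825 0.027396786206136402 -105.11394877957943
((374.35675048828125, 299.09515380859375), (69.51399230957031, 18.022146224975586), 13.535857200622559)
[[0.4888, 0.2023], [0.5238, 0.1942], [0.494, 0.0591], [0.4593, 0.0679]] [0.49145266 0.13087256]
```

```bash
cat >> h.py <<'E'
from model import *
F0=[.5743,.3074,np.radians(49.9)]
def tabR(F,th): return Rz(F[2])@TILT@Rz(th)
def toolR(F,th): return tabR(F,th)@np.diag([1,-1,-1.])   # tool x = bed x
def now():
    s=sense();return np.array(s['position']),Rn.from_euler('xyz',s['ee_rot'],degrees=True)
def delta(p,R,start=None):
    p0,R0=start or now(); R=Rn.from_matrix(R) if not isinstance(R,Rn) else R
    d=(R*R0.inv()).as_rotvec(degrees=True)
    print('t cm',((np.array(p)-p0)*100).round(2),'r deg',d.round(2),'|r|',np.linalg.norm(d).round(1))
    return (np.array(p),R)
E
python3 - <<'E'
from h import *
th=np.radians(-15);R=toolR(F0,th)
p=tab(F0,th,[0,0,.016+.13]);print(p,Rn.from_matrix(R).as_euler('xyz',degrees=True))
p0,R0=now();rv=(Rn.from_matrix(R)*R0.inv()).as_rotvec()
mid=Rn.from_rotvec(rv/2)*R0;st=delta(p0+(p-p0)/2,mid);delta(p,R,st)
E
```

```text
[0.52727898 0.25156074 0.22643971] [-171.5012193   -28.87909402   32.70787627]
t cm [ 13.   -14.28  -0.64] r deg [ 16.98   5.92 -57.73] |r| 60.5
t cm [ 13.   -14.28  -0.64] r deg [ 16.98   5.92 -57.73] |r| 60.5
```

>>> jog_arm(moves=[{"tx":1,"ty":-1,"tz":4,"rx":2,"ry":0.7,"rz":-7},{"tx":4,"ty":-4,"tz":4,"rx":4,"ry":1.5,"rz":-14},{"tx":6,"ty":-6,"tz":4,"rx":6,"ry":2.2,"rz":-21},{"tx":8,"ty":-8,"tz":4,"rx":8,"ry":3,"rz":-28},{"tx":10,"ty":-10,"tz":4,"rx":10,"ry":3.7,"rz":-35},{"tx":12,"ty":-12,"tz":4,"rx":12,"ry":4.4,"rz":-42},{"tx":13,"ty":-14,"tz":4,"rx":14,"ry":5,"rz":-49},{"tx":13,"ty":-14.3,"tz":4,"rx":16,"ry":5.6,"rz":-54}])

```text
invalid input at $.moves[0]: expected keys tx, ty, tz, rx, ry, rz, gripper
```

```bash
python3 - <<'E'
from h import *
th=np.radians(-15);delta(tab(F0,th,[0,0,.016+.13]),toolR(F0,th));print(sense()['joint_positions'].round(0))
E
```

```text
t cm [ 25.99 -28.56  -1.28] r deg [  33.97   11.84 -115.47] |r| 120.9
[ 60.   5.  71.   0. 104.  -3.]
```

>>> jog_arm(moves=[{"tx":1,"ty":-1,"tz":4,"rx":2,"ry":0.7,"rz":-7,"gripper":0},{"tx":4,"ty":-4,"tz":4,"rx":4,"ry":1.5,"rz":-14,"gripper":0},{"tx":6,"ty":-6,"tz":4,"rx":6,"ry":2.2,"rz":-21,"gripper":0},{"tx":8,"ty":-8,"tz":4,"rx":8,"ry":3,"rz":-28,"gripper":0},{"tx":10,"ty":-10,"tz":4,"rx":10,"ry":3.7,"rz":-35,"gripper":0},{"tx":12,"ty":-12,"tz":4,"rx":12,"ry":4.4,"rz":-42,"gripper":0},{"tx":13,"ty":-14,"tz":4,"rx":14,"ry":5,"rz":-49,"gripper":0},{"tx":13,"ty":-14.3,"tz":4,"rx":16,"ry":5.6,"rz":-54,"gripper":0}])

```text
time_s: 2.42
position: [0.3996, 0.3913, 0.2791]
ee_rot: [175.1, -15.6, 99.3]
contact_force: [-0.5, 1.1, -0.8]
opening: 0.998
finger_force: 0.0
```

```bash
python3 - <<'E'
from h import *
th=np.radians(-15);delta(tab(F0,th,[0,0,.016+.13]),toolR(F0,th));print(sense()['joint_positions'].round(0))
E
```

```text
t cm [ 12.76 -13.98  -5.27] r deg [ 17.97   6.28 -60.89] |r| 63.8
[ 34. -12.  84.  12.  96.  28.]
```

>>> jog_arm(moves=[{"tx":2,"ty":-2,"tz":0,"rx":2,"ry":0.7,"rz":-7,"gripper":0},{"tx":4,"ty":-4,"tz":-1,"rx":4,"ry":1.4,"rz":-13.5,"gripper":0},{"tx":6,"ty":-6,"tz":-1,"rx":6,"ry":2.1,"rz":-20,"gripper":0},{"tx":8,"ty":-8,"tz":-2,"rx":8,"ry":2.8,"rz":-27,"gripper":0},{"tx":10,"ty":-10,"tz":-3,"rx":10,"ry":3.5,"rz":-34,"gripper":0},{"tx":12,"ty":-12,"tz":-4,"rx":12,"ry":4.2,"rz":-41,"gripper":0},{"tx":12.7,"ty":-14,"tz":-5.3,"rx":14,"ry":4.9,"rz":-48,"gripper":0},{"tx":12.7,"ty":-14,"tz":-5.3,"rx":18,"ry":6.3,"rz":-60.9,"gripper":0}])

```text
time_s: 3.08
position: [0.5253, 0.2503, 0.2222]
ee_rot: [-173.8, -28.0, 40.4]
contact_force: [-1.2, 0.1, -1.5]
opening: 1.001
finger_force: 0.0
```

>>> jog_arm(moves=[{"tx":0,"ty":0,"tz":0,"rx":0,"ry":0,"rz":0,"gripper":0.15},{"tx":0,"ty":0,"tz":0,"rx":0,"ry":0,"rz":0,"gripper":0.15},{"tx":0,"ty":0,"tz":0,"rx":0,"ry":0,"rz":0,"gripper":0.15},{"tx":0,"ty":0,"tz":0,"rx":0,"ry":0,"rz":0,"gripper":0.15},{"tx":0,"ty":0,"tz":0,"rx":0,"ry":0,"rz":0,"gripper":0.15},{"tx":0,"ty":0,"tz":0,"rx":0,"ry":0,"rz":0,"gripper":0.15},{"tx":0,"ty":0,"tz":0,"rx":0,"ry":0,"rz":0,"gripper":0.15},{"tx":0,"ty":0,"tz":0,"rx":0,"ry":0,"rz":0,"gripper":0.15}])

```text
time_s: 3.75
position: [0.5243, 0.2544, 0.2263]
ee_rot: [-174.0, -28.3, 41.1]
contact_force: [-0.8, 0.1, -0.0]
opening: 0.848
finger_force: 0.0
```

```bash
cat >> h.py <<'E'
def fproj(p,X):
    c=att(p).T@(np.array(X)-p['eye']);a=np.arctan2(np.hypot(c[0],c[1]),c[2])
    return foc(p)*a*c[:2]/np.hypot(c[0],c[1])+[p['cx'],p['cy']]
def fray(p,uv):
    d=np.array([uv[0]-p['cx'],uv[1]-p['cy']])/foc(p);a=np.hypot(*d)
    return att(p)@np.array([*(np.sin(a)*d/a),np.cos(a)])
E
python3 - <<'E'
from h import *
th=np.radians(-15);delta(tab(F0,th,[0,0,.016+.13]),toolR(F0,th));print(sense()['joint_positions'].round(0))
w=get_image('wrist');save(w,'w1');print({k:v for k,v in w.items() if k!='frame'})
im=w['frame'][:,:,::-1].copy()
for sx in (-1,1):
  for sy in (-1,1):
    u=fproj(w,tab(F0,th,[.05*sx,.028*sy,.016]));print(u);cv2.circle(im,tuple(int(a) for a in u),3,(255,0,255),1)
for v in ([.042,-.0345,.06],):
    u=fproj(w,tab(F0,th,v));cv2.circle(im,tuple(int(a) for a in u),3,(0,255,0),1)
for v in ([-.06,0,.0],[-.085,0,.007]):
    u=fproj(w,face(F0,v));cv2.circle(im,tuple(int(a) for a in u),3,(255,255,0),1)
cv2.imwrite('pics/w1o.png',im)
E
```

```text
t cm [ 0.29 -0.28  0.01] r deg [ 2.07  0.82 -7.26] |r| 7.6
[ 12. -19.  98.  19.  79.  59.]
{'vertical_fov': 65.70646984690485, 'cx': 316.9357193835384, 'cy': 239.709929620213, 'eye': array([0.53722943, 0.24579564, 0.37999701]), 'attitude': array([-168.97159292,    5.30966342,  -45.98309087]), 'shot': 5}
[353.01414924 291.90849295]
[282.38106123 282.9616353 ]
[374.87963731 165.41449542]
[296.39605558 154.72133332]
```

View pics/w1o.png

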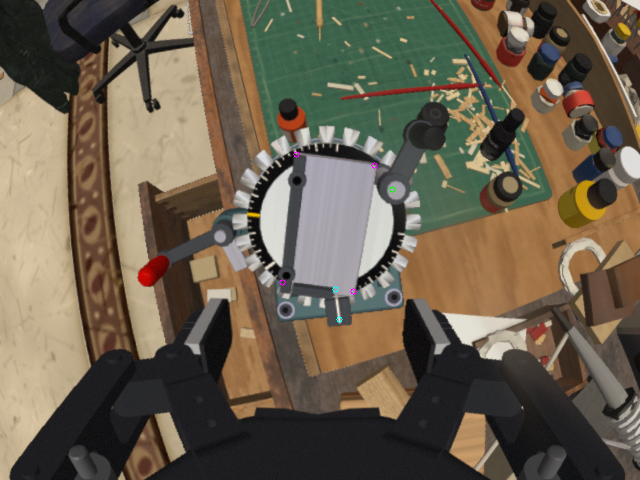

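```bash
python3 - <<'E'
from h import *
th=np.radians(-15);R=toolR(F0,th);st=delta(tab(F0,th,[0,0,.045]),R);st=delta(tab(F0,th,[0,0,.014]),R,st)
print((tabR(F0,0)[:,2]).round(3))
E
```

```text
t cm [ 3.55  3.59 -8.73] r deg [ 2.07  0.82 -7.25] |r| 7.6
t cm [ 1.    1.19 -2.68] r deg [0. 0. 0.] |r| 0.0
[-0.322 -0.382  0.866]
```

>>> jog_arm(moves=[{"tx":0.3,"ty":-0.3,"tz":0,"rx":1,"ry":0.4,"rz":-3.6,"gripper":0.15},{"tx":0.3,"ty":-0.3,"tz":0,"rx":2.1,"ry":0.8,"rz":-7.2,"gripper":0.15},{"tx":1.2,"ty":0.8,"tz":-2.5,"rx":2.1,"ry":0.8,"rz":-7.2,"gripper":0.15},{"tx":2.2,"ty":2,"tz":-5,"rx":2.1,"ry":0.8,"rz":-7.2,"gripper":0.15},{"tx":3,"ty":3,"tz":-7.3,"rx":2.1,"ry":0.8,"rz":-7.2,"gripper":0.15},{"tx":3.55,"ty":3.6,"tz":-8.7,"rx":2.1,"ry":0.8,"rz":-7.2,"gripper":0.15},{"tx":3.55,"ty":3.6,"tz":-8.7,"rx":2.1,"ry":0.8,"rz":-7.2,"gripper":0.15},{"tx":3.55,"ty":3.6,"tz":-8.7,"rx":2.1,"ry":0.8,"rz":-7.2,"gripper":0.15}])

```text
time_s: 4.47
position: [0.5593, 0.2902, 0.1381]
ee_rot: [-171.4, -28.8, 32.7]
contact_force: [0.3, 0.7, 0.7]
opening: 0.849
finger_force: 0.0
```

```bash
python3 - <<'E'
from h import *
th=np.radians(-15);R=toolR(F0,th);st=delta(tab(F0,th,[0,0,.014]),R)
w=get_image('wrist');im=w['frame'][150:450,170:480,::-1];cv2.imwrite('pics/w2.png',cv2.resize(im,None,fx=2,fy=2))
E
```

```text
t cm [ 1.05  1.18 -2.6 ] r deg [ 0.01 -0.12 -0.06] |r| 0.1
```

View pics/w2.png

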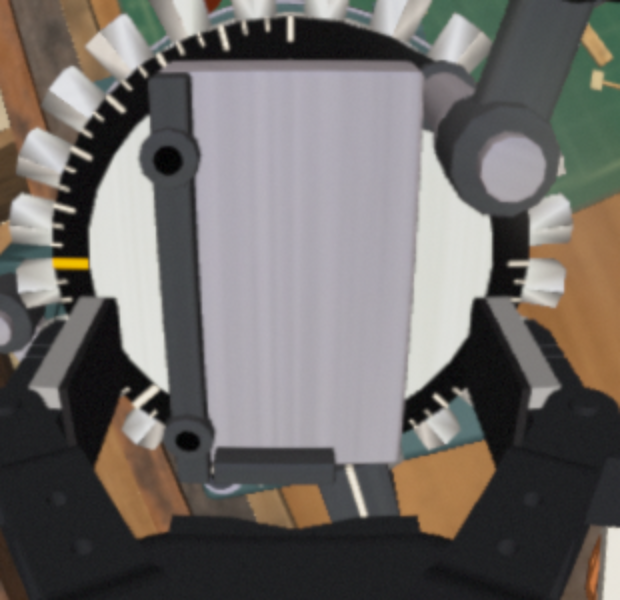

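>>> jog_arm(moves=[{"tx":0.5,"ty":0.6,"tz":-1.3,"rx":0,"ry":0,"rz":0,"gripper":0.15},{"tx":1.05,"ty":1.2,"tz":-2.6,"rx":0,"ry":0,"rz":0,"gripper":0.15},{"tx":1.05,"ty":1.2,"tz":-2.6,"rx":0,"ry":0,"rz":0,"gripper":0.15},{"tx":1.05,"ty":1.2,"tz":-2.6,"rx":0,"ry":0,"rz":0,"gripper":0.5},{"tx":1.05,"ty":1.2,"tz":-2.6,"rx":0,"ry":0,"rz":0,"gripper":0.5},{"tx":1.05,"ty":1.2,"tz":-2.6,"rx":0,"ry":0,"rz":0,"gripper":0.5},{"tx":1.05,"ty":1.2,"tz":-2.6,"rx":0,"ry":0,"rz":0,"gripper":0.5},{"tx":1.05,"ty":1.2,"tz":-2.6,"rx":0,"ry":0,"rz":0,"gripper":0.5}], force=70)

```text
time_s: 5.18
position: [0.5695, 0.3028, 0.116]
ee_rot: [-171.4, -29.0, 32.8]
contact_force: [-8.6, 0.0, 4.5]
opening: 0.64
finger_force: 77.1
```

```bash
python3 - <<'E'
from h import *
th=np.radians(-15);R=toolR(F0,th);p,r=now();T=tabR(F0,th);print('tcp in table',(T.T@(p-face(F0,[0,0,0]))*1000).round(1),'f in table',T.T@sense()['contact_force'],sense()['finger_force'],sense()['opening'])
print('press 8.5mm',(-.85*T[:,2]).round(2))
E
```

```text
tcp in table [ 2.   1.2 17.2] f in table [-4.16987691  5.73971375  6.65645791] 77.10117280483246 0.6400053451643523
press 8.5mm [ 0.27  0.33 -0.74]
```

>>> jog_arm(moves=[{"tx":0.1,"ty":0.1,"tz":-0.2,"rx":0,"ry":0,"rz":0,"gripper":0.5},{"tx":0.2,"ty":0.2,"tz":-0.5,"rx":0,"ry":0,"rz":0,"gripper":0.5},{"tx":0.3,"ty":0.3,"tz":-0.7,"rx":0,"ry":0,"rz":0,"gripper":0.5},{"tx":0.35,"ty":0.4,"tz":-0.9,"rx":0,"ry":0,"rz":0,"gripper":0.5},{"tx":0.35,"ty":0.4,"tz":-0.95,"rx":0,"ry":0,"rz":0,"gripper":0.5},{"tx":0.35,"ty":0.4,"tz":-0.95,"rx":0,"ry":0,"rz":0,"gripper":0.5},{"tx":0.35,"ty":0.4,"tz":-0.95,"rx":0,"ry":0,"rz":0,"gripper":0.5},{"tx":0.35,"ty":0.4,"tz":-0.95,"rx":0,"ry":0,"rz":0,"gripper":0.5}])

```text
time_s: 5.85
position: [0.5726, 0.3066, 0.1077]
ee_rot: [-171.4, -29.0, 32.8]
contact_force: [-17.2, -5.6, 11.9]
opening: 0.638
finger_force: 78.8
```

```bash
cat >> h.py <<'E'
def rep(th):
    T=tabR(F0,np.radians(th));p,r=now();s=sense()
    print('tcp in table mm',(T.T@(p-face(F0,[0,0,0]))*1000).round(1),'f',(T.T@s['contact_force']).round(1),'grip',round(s['finger_force'],1),'op',round(s['opening'],3),'rotvec tool vs table',(T.T@r.as_matrix()@np.diag([1,-1,-1.])).round(3)[1,0], 't',round(s['time_s'],2),'M',(T.T@s['ft_torque']).round(2))
E
python3 -c "
from h import *
rep(-15)"
```

```text
tcp in table mm [2.1 1.3 7.5] f [-9.6  7.3 18. ] grip 78.8 op 0.638 rotvec tool vs table 0.002 t 5.85 M [ 0.86  1.76 -0.07]
```

>>> jog_arm(moves=[{"tx":0,"ty":0,"tz":0,"rx":-1.3,"ry":-1.5,"rz":3.5,"gripper":0.5},{"tx":0,"ty":0,"tz":0,"rx":-3.2,"ry":-3.8,"rz":8.7,"gripper":0.5},{"tx":0,"ty":0,"tz":0,"rx":-5.2,"ry":-6.1,"rz":13.9,"gripper":0.5},{"tx":0,"ty":0,"tz":0,"rx":-7.4,"ry":-8.8,"rz":19.9,"gripper":0.5},{"tx":0,"ty":0,"tz":0,"rx":-9.7,"ry":-11.5,"rz":26,"gripper":0.5},{"tx":0,"ty":0,"tz":0,"rx":-11.9,"ry":-14.1,"rz":32,"gripper":0.5},{"tx":0,"ty":0,"tz":0,"rx":-13.8,"ry":-16.4,"rz":37.2,"gripper":0.5},{"tx":0,"ty":0,"tz":0,"rx":-15.5,"ry":-18.3,"rz":41.6,"gripper":0.5}])

```text
time_s: 6.52
position: [0.5724, 0.3066, 0.1077]
ee_rot: [162.5, -24.8, 87.2]
contact_force: [-18.2, -6.4, 11.7]
opening: 0.642
finger_force: 79.1
```

```bash
python3 -c "
from h import *
rep(33);delta(now()[0],toolR(F0,np.radians(45)))"
```

```text
tcp in table mm [ 2.4 -0.5  7.5] f [-1.8 12.8 18.4] grip 79.1 op 0.642 rotvec tool vs table 0.007 t 6.52 M [ 1.9   0.31 -0.02]
t cm [0. 0. 0.] r deg [-3.82 -4.55  9.96] |r| 11.6
```

>>> jog_arm(moves=[{"tx":0,"ty":0,"tz":0,"rx":-1.9,"ry":-2.3,"rz":5,"gripper":0.5},{"tx":0,"ty":0,"tz":0,"rx":-3.8,"ry":-4.5,"rz":10,"gripper":0.5},{"tx":0,"ty":0,"tz":0,"rx":-3.8,"ry":-4.5,"rz":10,"gripper":0.5},{"tx":0,"ty":0,"tz":0,"rx":-3.8,"ry":-4.5,"rz":10,"gripper":0.5},{"tx":-0.1,"ty":-0.1,"tz":0.3,"rx":-3.8,"ry":-4.5,"rz":10,"gripper":0.5},{"tx":-0.2,"ty":-0.25,"tz":0.6,"rx":-3.8,"ry":-4.5,"rz":10,"gripper":0.5},{"tx":-0.3,"ty":-0.35,"tz":0.9,"rx":-3.8,"ry":-4.5,"rz":10,"gripper":0.5},{"tx":-0.35,"ty":-0.4,"tz":1,"rx":-3.8,"ry":-4.5,"rz":10,"gripper":0.5}])

```text
time_s: 7.18
position: [0.5692, 0.3027, 0.116]
ee_rot: [157.9, -20.8, 98.7]
contact_force: [-1.3, 6.6, -5.1]
opening: 0.637
finger_force: 75.1
```

```bash
python3 -c "
from h import *
rep(45);w=get_image('wrist');save(w,'w3')
im=w['frame'][100:480,120:520,::-1];cv2.imwrite('pics/w3c.png',cv2.resize(im,None,fx=1.5,fy=1.5,interpolation=cv2.INTER_CUBIC))"
```

```text
tcp in table mm [ 2.1 -0.9 17.3] f [ 4.5  2.9 -6.5] grip 75.1 op 0.637 rotvec tool vs table -0.005 t 7.18 M [ 0.5  -0.58  0.67]
```

View pics/w3c.png

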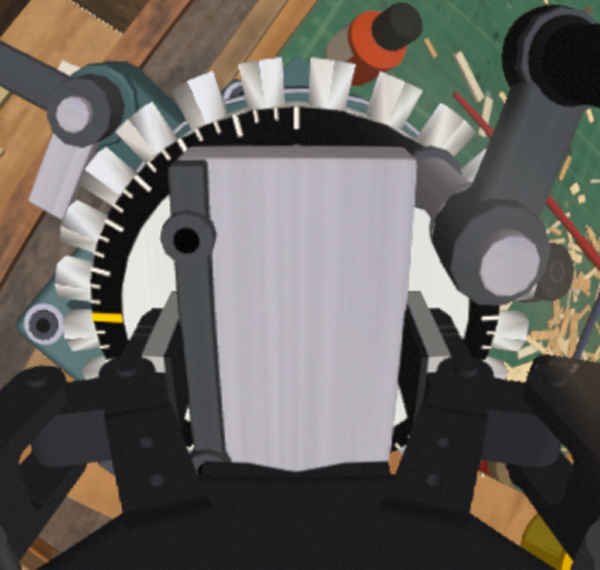

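Table turned to 45 and risen (TCP height is back to its pre-press value; the picture shows the bed rotated, bottle untouched). Release and retreat; also plan the lever.

>>> jog_arm(moves=[{"tx":0,"ty":0,"tz":0,"rx":0,"ry":0,"rz":0,"gripper":0.15},{"tx":0,"ty":0,"tz":0,"rx":0,"ry":0,"rz":0,"gripper":0.15},{"tx":0,"ty":0,"tz":0,"rx":0,"ry":0,"rz":0,"gripper":0.15},{"tx":0,"ty":0,"tz":0,"rx":0,"ry":0,"rz":0,"gripper":0.15},{"tx":-0.4,"ty":-0.5,"tz":1,"rx":0,"ry":0,"rz":0,"gripper":0.15},{"tx":-1.1,"ty":-1.3,"tz":3,"rx":0,"ry":0,"rz":0,"gripper":0.15},{"tx":-1.9,"ty":-2.3,"tz":5.2,"rx":0,"ry":0,"rz":0,"gripper":0.15},{"tx":-2.2,"ty":-2.7,"tz":6.1,"rx":0,"ry":0,"rz":0,"gripper":0.15}])

```text
time_s: 7.9
position: [0.5488, 0.2745, 0.1795]
ee_rot: [157.6, -20.8, 98.7]
contact_force: [-0.2, 0.4, 0.7]
opening: 0.853
finger_force: 0.0
```

```bash
sed -i 's/^F0=.*/F0=[.5752,.3096,np.radians(49.9)]/' h.py; cat >> h.py <<'E'
PIV=np.array([.084*np.cos(np.radians(93.8)),.084*np.sin(np.radians(93.8)),.012])
def knob(q): return PIV+.062*np.array([np.cos(q+np.pi/2),np.sin(q+np.pi/2),0])
E
python3 - <<'E'
from h import *
w=get_image('wrist');im=w['frame'][:,:,::-1].copy()
ps=[face(F0,PIV-[0,0,.012]),face(F0,knob(0)+[0,0,.017]),tab(F0,np.pi/4,[.042,-.0345,.06]),tab(F0,np.pi/4,[.05,.028,.016]),tab(F0,np.pi/4,[.05,-.028,.016])]
for P in ps:
    u=fproj(w,P);print(u.round(0));
    if max(abs(u))<3000: cv2.circle(im,tuple(int(a) for a in u),4,(255,0,255),1)
cv2.imwrite('pics/w4.png',im)
R=toolR(F0,np.radians(45+75));st=delta(face(F0,knob(0)+[0,0,.048]),R);st=delta(face(F0,knob(0)+[0,0,.005]),R,st)
E
```

```text
[208. 162.]
[120.  97.]
[384. 201.]
[260. 172.]
[359. 171.]
t cm [-10.82  10.24  -3.18] r deg [-24.57 -28.43  65.23] |r| 75.3
t cm [ 1.38  1.64 -3.72] r deg [0. 0. 0.] |r| 0.0
```

View pics/w4.png

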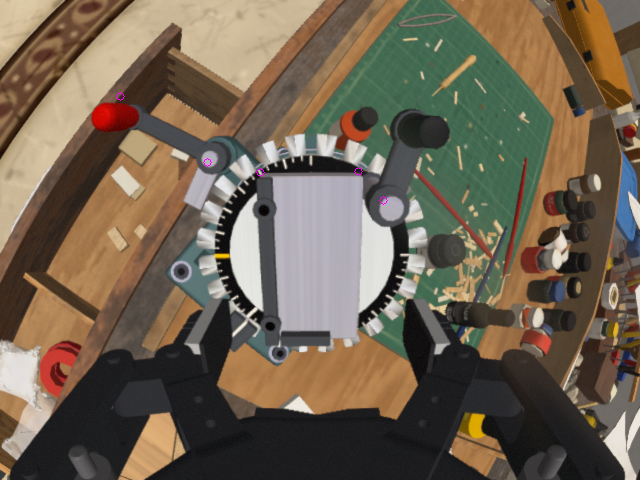

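```bash
python3 - <<'E'
from h import *
from scipy.optimize import least_squares
s=get_image('side');t=get_image('top');w=get_image('wrist')
obs=[(w,fproj,np.array([98,117.])-[5,4]),(t,proj,np.array([190+166/3,170+458/3])),(s,proj,np.array([220+581/3,190+254/3]))]
# camera offset of side: earlier residuals ~(1,-3.5) there
obs[2]=(s,proj,obs[2][2]+np.array([.7,3.7]));obs[1]=(t,proj,obs[1][2]+np.array([1,0]))
for n in (2,3):
  for al in (93.8,None):
    def f(P):
        a=P[1] if al is None else np.radians(al)
        K=np.array([.084*np.cos(a)+.062*np.cos(P[0]),.084*np.sin(a)+.062*np.sin(P[0]),.029])
        return np.concatenate([h(p,face(F0,K))-u for p,h,u in obs[:n]])
    r=least_squares(f,[1.57,1.64]);print(n,al,np.degrees(r.x).round(1),f(r.x).round(1))
for n in ('lever_knob',):
    for p in (w,t,s):
        m=cut_out(p,n)
        for c in m[:1]:
            reg=np.argwhere(c['region']);print(n,c['conf'],np.round(c['centre'],1),reg.min(0),reg.max(0))
E
```

```text
2 93.8 [104.4  94. ] [13.1  5.8 -0.6 -1.5]
2 None [98.6 98.6] [11.8  6.4 -0.5 -1. ]
3 93.8 [104.5  94. ] [13.1  6.  -0.5 -1.5 -1.6  2.8]
3 None [98.7 98.7] [11.7  6.5 -0.4 -1.  -1.2  2.9]
lever_knob 0.68 [180.2 138.6] [102  91] [207 231]
lever_knob 0.57 [250.7 299.9] [282 236] [326 270]
lever_knob 0.82 [400.5 284.9] [273 368] [299 417]
```

```bash
python3 - <<'E'
from h import *
from scipy.optimize import least_squares
s=get_image('side');t=get_image('top');w=get_image('wrist')
def red(p,near,rad=35):
    hsv=cv2.cvtColor(p['frame'],cv2.COLOR_RGB2HSV);m=(((hsv[...,0]<6)|(hsv[...,0]>174))&(hsv[...,1]>190)&(hsv[...,2]>90)).astype(np.uint8)
    n,l,st,c=cv2.connectedComponentsWithStats(m);i=min((i for i in range(1,n) if st[i,4]>25),key=lambda i:np.hypot(*(c[i]-near)));print(st[i],c[i].round(1));return c[i]
obs=[(w,fproj,red(w,[115,117])-[4,3.]),(t,proj,red(t,[242,320])+[1,0]),(s,proj,red(s,[412,285])+[.7,3.7])]
for al in (93.8,None):
    def f(P):
        a=P[1] if al is None else np.radians(al)
        K=np.array([.084*np.cos(a)+.062*np.cos(P[0]),.084*np.sin(a)+.062*np.sin(P[0]),.012])
        return np.concatenate([h(p,face(F0,K))-u for p,h,u in obs])
    r=least_squares(f,[1.57,1.64]);print(al,np.degrees(r.x).round(1),f(r.x).round(1))
# free 3D triangulation in face frame
g=lambda X:np.concatenate([h(p,face(F0,X))-u for p,h,u in obs])
r=least_squares(g,[0,.145,.012]);print(r.x.round(4),g(r.x).round(1))
E
```

```text
[  91   99   49   30 1081] [114.2 112.8]
[240 318   8   8  45] [244.  321.7]
[404 273  14  22 192] [410.3 283.4]
93.8 [104.1  94. ] [11.9  6.5 -1.7 -3.7 -1.4  3.1]
None [98.4 98.4] [10.7  7.1 -1.5 -3.3 -0.9  3.2]
[-0.0196  0.1482  0.0217] [ 0.6  0.8 -2.4 -0.6  2.2 -1. ]
```

```bash
python3 - <<'E'
from h import *
from scipy.optimize import least_squares
s=get_image('side');t=get_image('top');w=get_image('wrist')
off={0:np.array([-5,-4.]),1:np.array([1,0.]),2:np.array([.7,3.7])}
def solve(name,uw,ut,us):
    o=[(w,fproj,np.array(uw)+off[0]),(t,proj,np.array(ut)+off[1]),(s,proj,np.array(us)+off[2])]
    for idx in ([0,1,2],[0,1],[0,2],[1,2]):
        g=lambda X:np.concatenate([o[i][1](o[i][0],face(F0,X))-o[i][2] for i in idx])
        r=least_squares(g,[0,.1,.012]);print(name,idx,(r.x*1000).round(1),g(r.x).round(1))
solve('pivot',[214,155],[190+197/3,170+352/3],[220+462/3,190+272/3])
solve('knob',[114.2,112.8],[244,321.7],[410.3,283.4])
solve('hub',[389,206],proj(t,tab(F0,np.pi/4,[.042,-.0345,.06])),proj(s,tab(F0,np.pi/4,[.042,-.0345,.06])))
c=s['frame'][190:370,230:470,::-1];cv2.imwrite('pics/s5.png',cv2.resize(c,None,fx=3,fy=3,interpolation=cv2.INTER_CUBIC))
E
```

```text
pivot [0, 1, 2] [-1.1 87.7  2.3] [ 0.6  0.7 -1.9  0.6  1.3 -0.3]
pivot [0, 1] [ 4.  84.8 21.9] [ 0.2  0.  -0.   0.8]
pivot [0, 2] [-1.  88.1  1.8] [0.5 0.1 1.4 0.1]
pivot [1, 2] [-3.9 84.4  0.1] [ 0.  -0.1  0.1  0. ]
knob [0, 1, 2] [-18.9 148.7  22.3] [ 0.8  0.9 -2.7 -0.4  2.5 -1.2]
knob [0, 1] [-15.1 144.2  33.4] [-0.5  0.3 -1.1 -1.4]
knob [0, 2] [-18.8 149.4  21.5] [ 0.9  0.2  2.6 -0.6]
knob [1, 2] [-24.5 144.9  17.9] [ 0.2 -1.1  1.1  0. ]
hub [0, 1, 2] [50.9  5.4 53.7] [-0.1  0.2 -0.9  0.5 -0.7 -0.3]
hub [0, 1] [51.   5.1 52.7] [ 0.1  0.2 -0.9  0.2]
hub [0, 2] [51.   5.6 53.9] [-0.2 -0.1 -0.6 -0.4]
hub [1, 2] [49.4  4.7 53.1] [-0.1  0.7 -0.7 -0.1]
```

View pics/s5.png

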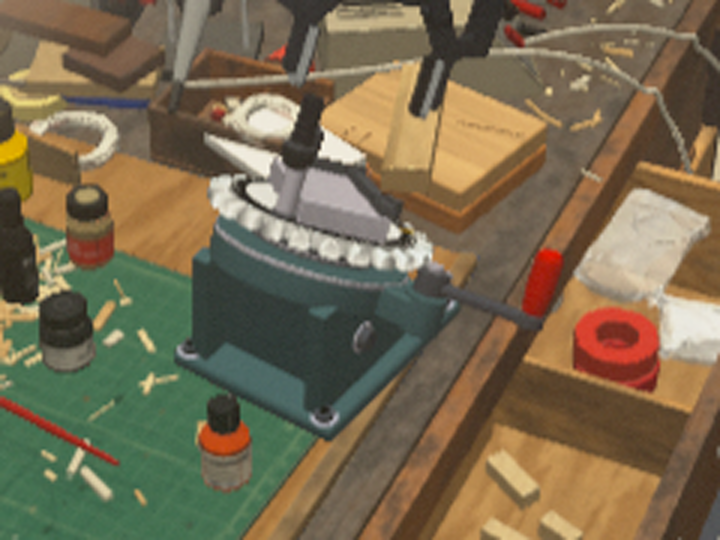

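```bash
cat >> h.py <<'E'
L0=np.radians(104)
def K(a,dz=0): return PIV+np.array([.062*np.cos(a),.062*np.sin(a),dz])
E
python3 - <<'E'
from h import *
R=toolR(F0,np.radians(45+75));st=delta(face(F0,K(L0,.048)),R);st=delta(face(F0,K(L0,.006)),R,st)
E
```

```text
t cm [-11.4    9.05  -3.25] r deg [-24.18 -28.79  65.32] |r| 75.4
t cm [ 1.35  1.61 -3.64] r deg [0. 0. 0.] |r| 0.0
```

>>> jog_arm(moves=[{"tx":-1,"ty":1,"tz":0,"rx":-2.2,"ry":-2.6,"rz":6,"gripper":0.47},{"tx":-3,"ty":2.5,"tz":0,"rx":-4.4,"ry":-5.3,"rz":12,"gripper":0.47},{"tx":-5,"ty":4,"tz":0,"rx":-6.6,"ry":-7.9,"rz":18,"gripper":0.47},{"tx":-7,"ty":5.5,"tz":-0.5,"rx":-8.9,"ry":-10.6,"rz":24,"gripper":0.47},{"tx":-9,"ty":7,"tz":-1,"rx":-11.1,"ry":-13.2,"rz":30,"gripper":0.47},{"tx":-10.5,"ty":8.3,"tz":-2,"rx":-13.3,"ry":-15.9,"rz":36,"gripper":0.47},{"tx":-11.4,"ty":9,"tz":-3,"rx":-15.5,"ry":-18.5,"rz":42,"gripper":0.47},{"tx":-11.4,"ty":9,"tz":-3.2,"rx":-17.8,"ry":-21.2,"rz":48,"gripper":0.47}])

```text
time_s: 9.22
position: [0.4318, 0.3663, 0.1405]
ee_rot: [150.5, 5.1, 149.1]
contact_force: [-0.1, -0.7, -0.9]
opening: 0.534
finger_force: 0.0
```

```bash
python3 - <<'E'
from h import *
print(sense()['joint_positions'].round(0))
R=toolR(F0,np.radians(45+75));st=delta(face(F0,K(L0,.048)),R);st=delta(face(F0,K(L0,.006)),R,st)
w=get_image('wrist');save(w,'w6')
E
```

```text
[ 31. -26. 112.  10.  65. -31.]
t cm [ 0.25 -0.05  0.11] r deg [-6.25 -7.6  16.85] |r| 19.5
t cm [ 1.35  1.61 -3.64] r deg [0. 0. 0.] |r| 0.0
```

View pics/w6.png

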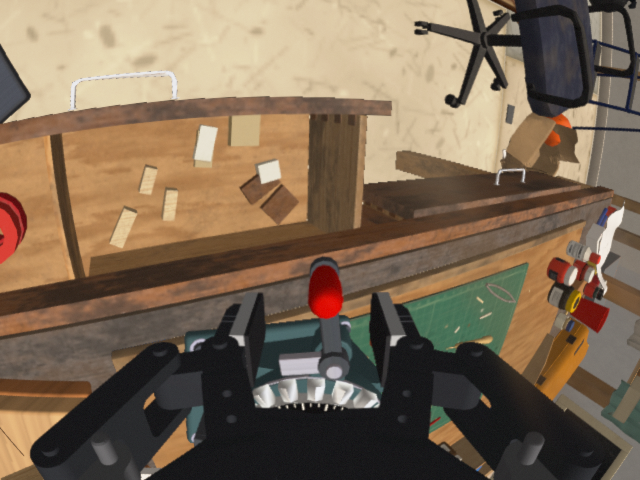

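>>> jog_arm(moves=[{"tx":0.3,"ty":0,"tz":0.1,"rx":0,"ry":0,"rz":0,"gripper":0.47},{"tx":0.9,"ty":0.7,"tz":-1.6,"rx":0,"ry":0,"rz":0,"gripper":0.47},{"tx":1.4,"ty":1.3,"tz":-3,"rx":0,"ry":0,"rz":0,"gripper":0.47},{"tx":1.6,"ty":1.5,"tz":-3.5,"rx":0,"ry":0,"rz":0,"gripper":0.6},{"tx":1.6,"ty":1.5,"tz":-3.5,"rx":0,"ry":0,"rz":0,"gripper":0.9},{"tx":1.6,"ty":1.5,"tz":-3.5,"rx":0,"ry":0,"rz":0,"gripper":0.9},{"tx":1.6,"ty":1.5,"tz":-3.5,"rx":0,"ry":0,"rz":0,"gripper":0.9},{"tx":1.6,"ty":1.5,"tz":-3.5,"rx":0,"ry":0,"rz":0,"gripper":0.9}], force=20)

```text
time_s: 9.93
position: [0.4505, 0.3798, 0.1076]
ee_rot: [150.4, 5.0, 148.5]
contact_force: [4.9, 3.5, -7.9]
opening: 0.19
finger_force: 20.5
```

```bash
python3 - <<'E'
from h import *
rep(0);p=now()[0];T=tabR(F0,0)
q=T.T@(p-face(F0,[0,0,0]));d=q-PIV;print('rel pivot',(d*1000).round(1),np.degrees(np.arctan2(d[1],d[0])),np.hypot(d[0],d[1]))
a0=np.arctan2(d[1],d[0])
for k in range(1,9):
    a=a0+np.radians(11)*k;print(k,(100*(T@(.062*np.array([np.cos(a)-np.cos(a0),np.sin(a)-np.sin(a0),0])))).round(2))
E
```

```text
tcp in table mm [-19.3 140.6  19.9] f [ 1.1 -1.5 -9.8] grip 20.5 op 0.19 rotvec tool vs table 0.985 t 9.93 M [-0.26  0.1  -0.07]
rel pivot [-13.7  56.7   7.9] 103.60779625186603 0.05838900765755485
1 [-0.33 -0.99 -0.56]
2 [-0.45 -2.06 -1.08]
3 [-0.35 -3.16 -1.52]
4 [-0.04 -4.24 -1.89]
5 [ 0.47 -5.28 -2.16]
6 [ 1.17 -6.23 -2.32]
7 [ 2.02 -7.06 -2.37]
8 [ 2.99 -7.74 -2.31]
```

>>> jog_arm(moves=[{"tx":-0.3,"ty":-1,"tz":-0.55,"rx":0,"ry":0,"rz":0,"gripper":0.9},{"tx":-0.45,"ty":-2.05,"tz":-1.1,"rx":0,"ry":0,"rz":0,"gripper":0.9},{"tx":-0.35,"ty":-3.15,"tz":-1.5,"rx":0,"ry":0,"rz":0,"gripper":0.9},{"tx":-0.05,"ty":-4.25,"tz":-1.9,"rx":0,"ry":0,"rz":0,"gripper":0.9},{"tx":0.45,"ty":-5.3,"tz":-2.15,"rx":0,"ry":0,"rz":0,"gripper":0.9},{"tx":1.15,"ty":-6.25,"tz":-2.3,"rx":0,"ry":0,"rz":0,"gripper":0.9},{"tx":2,"ty":-7.05,"tz":-2.35,"rx":0,"ry":0,"rz":0,"gripper":0.9},{"tx":2.4,"ty":-7.35,"tz":-2.35,"rx":0,"ry":0,"rz":0,"gripper":0.9}])

```text
time_s: 10.6
position: [0.4714, 0.3124, 0.0873]
ee_rot: [149.8, 4.4, 148.8]
contact_force: [-18.7, 28.7, 4.8]
opening: 0.183
finger_force: 21.5
```

```bash
cat >> h.py <<'E'
def lev():
    p=now()[0];T=tabR(F0,0);q=T.T@(p-face(F0,[0,0,0]));d=q-PIV;print('rel pivot',(d*1000).round(1),np.degrees(np.arctan2(d[1],d[0])).round(1),np.hypot(d[0],d[1]).round(4))
E
python3 -c "
from h import *
rep(0);lev()"
```

```text
tcp in table mm [-62.3  81.2  21.4] f [11.  32.8 -0.8] grip 21.5 op 0.183 rotvec tool vs table 0.985 t 10.6 M [ 5.05 -1.43  0.1 ]
rel pivot [-56.8  -2.6   9.4] -177.4 0.0568
```

>>> jog_arm(moves=[{"tx":-0.2,"ty":0.45,"tz":0.2,"rx":0,"ry":0,"rz":0,"gripper":0.9},{"tx":-0.2,"ty":0.45,"tz":0.2,"rx":0,"ry":0,"rz":0,"gripper":0.5},{"tx":-0.2,"ty":0.45,"tz":0.2,"rx":0,"ry":0,"rz":0,"gripper":0.5},{"tx":-0.2,"ty":0.45,"tz":0.2,"rx":0,"ry":0,"rz":0,"gripper":0.5},{"tx":-0.2,"ty":0.45,"tz":0.2,"rx":0,"ry":0,"rz":0,"gripper":0.5},{"tx":-0.8,"ty":-0.2,"tz":1.6,"rx":0,"ry":0,"rz":0,"gripper":0.5},{"tx":-1.4,"ty":-1,"tz":3.5,"rx":0,"ry":0,"rz":0,"gripper":0.5},{"tx":-2.2,"ty":-2,"tz":6,"rx":0,"ry":0,"rz":0,"gripper":0.5}])

```text
time_s: 11.27
position: [0.4514, 0.2859, 0.1427]
ee_rot: [150.5, 4.9, 148.6]
contact_force: [1.0, 0.0, 0.1]
opening: 0.502
finger_force: 0.0
```

```bash
python3 - <<'E'
from h import *
lev();print(sense()['joint_positions'].round(0))
t=get_image('top');save(t,'t7')
s=get_image('side');save(s,'s7')
hsv=cv2.cvtColor(s['frame'],cv2.COLOR_RGB2HSV);m=(((hsv[...,0]<6)|(hsv[...,0]>174))&(hsv[...,1]>190)&(hsv[...,2]>90)).astype(np.uint8)
n,l,st,c=cv2.connectedComponentsWithStats(m);print([(st[i].tolist(),c[i].round(1)) for i in range(1,n) if st[i,4]>25])
print(proj(s,face(F0,K(np.radians(184),0)))-[.7,3.7])
r=cut_out(t,'pine_block')
for q in r[:2]:
    m=cv2.minAreaRect(np.argwhere(q['region'])[:,::-1].astype(np.float32));c=np.array([at_z(t,q_,.061)[:2] for q_ in cv2.boxPoints(m)]);print(q['conf'],m,c.round(4).tolist(),c.mean(0))
q=cut_out(s,'pine_block')
for x in q[:2]: print(x['conf'],x['centre'],proj(s,[.4915,.1309,.061]))
E
```

```text
rel pivot [-57.8  -4.4  73.9] -175.6 0.058
[ 20. -30. 115.  16.  69. -42.]
[([469, 15, 11, 5, 45], array([473.9,  17.2])), ([182, 20, 63, 44, 236], array([210.5,  34.8])), ([191, 47, 8, 7, 42], array([194.5,  49.8])), ([387, 260, 12, 21, 161], array([392.2, 269.8])), ([422, 293, 27, 22, 325], array([434.7, 303. ])), ([203, 309, 66, 36, 134], array([233.2, 325.2]))]
[389.51087709 271.4971564 ]
0.59 ((374.97064208984375, 299.11767578125), (68.3950424194336, 16.73495864868164), 14.03624439239502) [[0.4903, 0.1997], [0.5228, 0.1919], [0.4923, 0.0593], [0.4602, 0.0677]] [0.49142616 0.12965112]
0.63 [304.9, 335.3] [369.50274794 228.10452176]
```

```bash
cat >> h.py <<'E'
BC=np.array([.4914,.1297]);BA=np.radians(77)
def pickR(a): x=np.array([np.cos(a),np.sin(a),0]);z=np.array([0,0,-1.]);return np.c_[x,np.cross(z,x),z]
E
python3 - <<'E'
from h import *
x=np.array([np.cos(BA),np.sin(BA)]);g=BC-.03*x;print(g)
p0,R0=now();R=Rn.from_matrix(pickR(BA));rv=(R*R0.inv()).as_rotvec()
p1=np.array([*g,.14]);st=delta((p0+p1)/2,Rn.from_rotvec(rv/2)*R0);delta(p1,R,st)
E
```

```text
[0.48465147 0.1004689 ]
t cm [ 1.58 -9.29 -0.29] r deg [ -3.67  15.72 -35.55] |r| 39.0
t cm [ 1.58 -9.29 -0.29] r deg [ -3.67  15.72 -35.55] |r| 39.0
```

>>> jog_arm(moves=[{"tx":-0.5,"ty":-1,"tz":2,"rx":-0.6,"ry":2.7,"rz":-6,"gripper":0.4},{"tx":-0.5,"ty":-3,"tz":4,"rx":-1.2,"ry":5.5,"rz":-12.3,"gripper":0.4},{"tx":0,"ty":-6,"tz":4,"rx":-1.9,"ry":8.2,"rz":-18.5,"gripper":0.4},{"tx":1,"ty":-9,"tz":4,"rx":-2.5,"ry":10.9,"rz":-24.7,"gripper":0.4},{"tx":2,"ty":-12,"tz":4,"rx":-3.2,"ry":13.7,"rz":-31,"gripper":0.4},{"tx":3,"ty":-15,"tz":3,"rx":-3.8,"ry":16.4,"rz":-37.2,"gripper":0.4},{"tx":3.2,"ty":-17,"tz":2,"rx":-4.4,"ry":19.1,"rz":-43.3,"gripper":0.4},{"tx":3.2,"ty":-18.6,"tz":1,"rx":-5.1,"ry":22,"rz":-49.7,"gripper":0.4}])

```text
time_s: 12.13
position: [0.4845, 0.0987, 0.1526]
ee_rot: [171.0, -2.7, 98.3]
contact_force: [-0.3, 0.2, -1.7]
opening: 0.602
finger_force: 0.0
```

```bash
python3 - <<'E'
from h import *
x=np.array([np.cos(BA),np.sin(BA)]);g=BC-.03*x;delta([*g,.13],pickR(BA));print(sense()['joint_positions'].round())
E
```

```text
t cm [ 0.01  0.17 -2.26] r deg [ -2.31   9.13 -21.02] |r| 23.0
[  5. -20. 103.   3.  88.  -2.]
```

>>> jog_arm(moves=[{"tx":0,"ty":0,"tz":0,"rx":-0.7,"ry":2.7,"rz":-6.3,"gripper":0.4},{"tx":0,"ty":0.1,"tz":0,"rx":-1.3,"ry":5.5,"rz":-12.5,"gripper":0.4},{"tx":0,"ty":0.2,"tz":-1,"rx":-2,"ry":8.2,"rz":-18.7,"gripper":0.4},{"tx":0,"ty":0.2,"tz":-2.2,"rx":-2.3,"ry":9.1,"rz":-21,"gripper":0.4},{"tx":0,"ty":0.2,"tz":-2.2,"rx":-2.3,"ry":9.1,"rz":-21,"gripper":0.4},{"tx":0,"ty":0.2,"tz":-2.2,"rx":-2.3,"ry":9.1,"rz":-21,"gripper":0.4},{"tx":0,"ty":0.2,"tz":-2.2,"rx":-2.3,"ry":9.1,"rz":-21,"gripper":0.4},{"tx":0,"ty":0.2,"tz":-2.2,"rx":-2.3,"ry":9.1,"rz":-21,"gripper":0.4}])

```text
time_s: 12.8
position: [0.4844, 0.1026, 0.1328]
ee_rot: [179.7, -0.1, 77.5]
contact_force: [0.9, -1.0, 0.5]
opening: 0.602
finger_force: 0.0
```

```bash
python3 - <<'E'
from h import *
x=np.array([np.cos(BA),np.sin(BA)]);y=np.array([x[1],-x[0]])
w=get_image('wrist');im=w['frame'][:,:,::-1].copy()
for c in ('pine_block',):
    for r in cut_out(w,c)[:2]:
        m=cv2.minAreaRect(np.argwhere(r['region'])[:,::-1].astype(np.float32));print(r['conf'],m,r['region'].sum())
        ct=cv2.findContours(r['region'].astype(np.uint8),0,2)[0];cv2.drawContours(im,ct,-1,(255,0,0),1)
for i in (-1,1):
  for j in (-1,1):
    u=fproj(w,[*(BC+i*.0675*x+j*.0165*y),.061]);print(i,j,u.round(1));cv2.circle(im,tuple(int(a) for a in u),3,(255,0,255),1)
cv2.imwrite('pics/w8.png',im)
E
```

```text
0.83 ((320.9999694824219, 206.49996948242188), (59.99999237060547, 222.99996948242188), 0.0) 12739
-1 -1 [289.5 316.7]
-1 1 [341.7 317. ]
1 -1 [287.2  92.4]
1 1 [347.7  92.9]
```

View pics/w8.png

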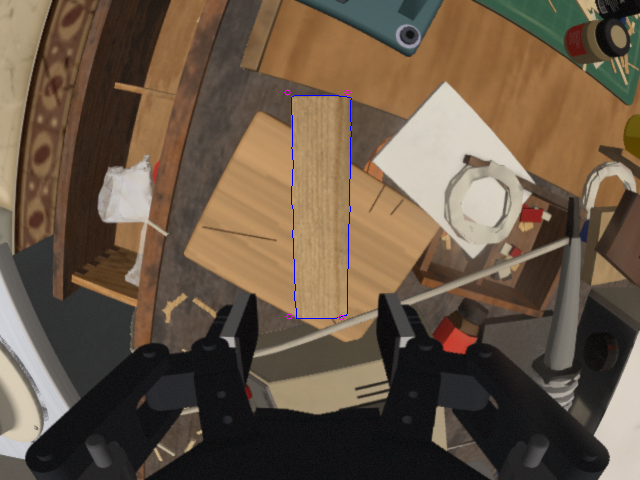

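>>> jog_arm(moves=[{"tx":0,"ty":-0.1,"tz":-2,"rx":0,"ry":0,"rz":-0.3,"gripper":0.4},{"tx":0,"ty":-0.1,"tz":-4.5,"rx":0,"ry":0,"rz":-0.4,"gripper":0.4},{"tx":0,"ty":-0.1,"tz":-6.3,"rx":0,"ry":0,"rz":-0.5,"gripper":0.4},{"tx":0,"ty":-0.1,"tz":-6.3,"rx":0,"ry":0,"rz":-0.5,"gripper":0.4},{"tx":0,"ty":-0.1,"tz":-6.3,"rx":0,"ry":0,"rz":-0.5,"gripper":0.8},{"tx":0,"ty":-0.1,"tz":-6.3,"rx":0,"ry":0,"rz":-0.5,"gripper":0.8},{"tx":0,"ty":-0.1,"tz":-6.3,"rx":0,"ry":0,"rz":-0.5,"gripper":0.8},{"tx":0,"ty":-0.1,"tz":-6.3,"rx":0,"ry":0,"rz":-0.5,"gripper":0.8}], force=60)

```text
time_s: 13.57
position: [0.4853, 0.1018, 0.0711]
ee_rot: [179.6, -0.2, 76.9]
contact_force: [0.3, -0.1, -0.3]
opening: 0.201
finger_force: 0.0
```

```bash
python3 - <<'E'
from h import *
x=np.array([np.cos(BA),np.sin(BA)]);p,R=now();s=sense();print(p,s['contact_force'].round(1),s['opening']*85,'s',(p[:2]-BC)@x,'lat',(p[:2]-BC)@[x[1],-x[0]],R.as_euler('xyz',degrees=True))
th=np.pi/4;R1=toolR(F0,th)
off=(p[:2]-BC)@x; h=p[2]-.040
tgt=lambda v:tab(F0,th,np.array([.0248+off,.0035,.016+h])+v)
st=delta(p+[0,0,.1],R)
st=delta(tgt([.004,-.002,.06]),R1,st)
st=delta(tgt([.004,-.002,.004]),R1,st);print(h)
E
```

```text
[0.48529483 0.10181339 0.07113633] [ 0.3 -0.1 -0.3] 17.079420237537985 s -0.028545245695319337 lat 0.0003244288710361233 [179.60650069  -0.18422324  76.92554479]
t cm [ 0.  0. 10.] r deg [0. 0. 0.] |r| 0.0
t cm [ 5.4  16.7   2.12] r deg [ 19.57 -22.36  17.61] |r| 34.5
t cm [ 1.8   2.14 -4.85] r deg [0. 0. 0.] |r| 0.0
0.03113633078421122
```

Fingers closed above the block (tips reach only ~8 mm ahead of the TCP when shut). Reopen, go 14 mm lower and close.

>>> jog_arm(moves=[{"tx":0,"ty":0,"tz":0,"rx":0,"ry":0,"rz":0,"gripper":0.4},{"tx":0,"ty":0,"tz":0,"rx":0,"ry":0,"rz":0,"gripper":0.4},{"tx":0,"ty":0,"tz":0,"rx":0,"ry":0,"rz":0,"gripper":0.4},{"tx":0,"ty":0,"tz":0,"rx":0,"ry":0,"rz":0,"gripper":0.4},{"tx":0,"ty":-0.1,"tz":-0.7,"rx":0,"ry":0,"rz":0,"gripper":0.4},{"tx":0,"ty":-0.1,"tz":-1.4,"rx":0,"ry":0,"rz":0,"gripper":0.4},{"tx":0,"ty":-0.1,"tz":-1.4,"rx":0,"ry":0,"rz":0,"gripper":0.4},{"tx":0,"ty":-0.1,"tz":-1.4,"rx":0,"ry":0,"rz":0,"gripper":0.4}], force=60)

```text
time_s: 14.23
position: [0.4836, 0.1005, 0.0541]
ee_rot: [179.9, -0.1, 76.9]
contact_force: [0.0, -0.4, -0.2]
opening: 0.6
finger_force: 0.0
```

>>> jog_arm(moves=[{"tx":0,"ty":0,"tz":0,"rx":0,"ry":0,"rz":0,"gripper":0.8},{"tx":0,"ty":0,"tz":0,"rx":0,"ry":0,"rz":0,"gripper":0.8},{"tx":0,"ty":0,"tz":0,"rx":0,"ry":0,"rz":0,"gripper":0.8},{"tx":0,"ty":0,"tz":0,"rx":0,"ry":0,"rz":0,"gripper":0.8},{"tx":0,"ty":0,"tz":0,"rx":0,"ry":0,"rz":0,"gripper":0.8},{"tx":0,"ty":0,"tz":0,"rx":0,"ry":0,"rz":0,"gripper":0.8},{"tx":0,"ty":0,"tz":0,"rx":0,"ry":0,"rz":0,"gripper":0.8},{"tx":0,"ty":0,"tz":0,"rx":0,"ry":0,"rz":0,"gripper":0.8}], force=60)

```text
time_s: 14.9
position: [0.4846, 0.1007, 0.0557]
ee_rot: [179.7, -0.1, 76.9]
contact_force: [-0.8, -0.4, 3.8]
opening: 0.369
finger_force: 62.0
```

```bash
cat >> h.py <<'E'
th=np.pi/4;R1=toolR(F0,th)
def plan(off,h):
    tgt=lambda v:tab(F0,th,np.array([.0248+off,.0035,.016+h])+v)
    p,R=now();st=delta(p+[0,0,.11],R)
    st=delta(tgt([.005,-.002,.06]),R1,st);st=delta(tgt([.005,-.002,.004]),R1,st)
E
python3 - <<'E'
from h import *
x=np.array([np.cos(BA),np.sin(BA)]);p,R=now();s=sense();off=(p[:2]-BC)@x;h=p[2]-.04
print(p,s['contact_force'].round(1),s['opening']*85,s['finger_force'],'s',off,'lat',(p[:2]-BC)@[x[1],-x[0]],h)
plan(off,h)
E
```

```text
[0.48464165 0.100674   0.05573602] [-0.8 -0.4  3.8] 31.368884625208395 62.040027379989624 s -0.029802366293851898 lat -5.5703352993478894e-05 0.015736022961739933
t cm [ 0.  0. 11.] r deg [0. 0. 0.] |r| 0.0
t cm [ 5.96 17.38  1.32] r deg [ 19.61 -22.48  17.61] |r| 34.6
t cm [ 1.8   2.14 -4.85] r deg [0. 0. 0.] |r| 0.0
```

>>> jog_arm(moves=[{"tx":0,"ty":0,"tz":3.5,"rx":0,"ry":0,"rz":0,"gripper":0.8},{"tx":0,"ty":0,"tz":7.5,"rx":0,"ry":0,"rz":0,"gripper":0.8},{"tx":0.5,"ty":1,"tz":11,"rx":3.3,"ry":-3.7,"rz":2.9,"gripper":0.8},{"tx":1.5,"ty":4,"tz":13,"rx":6.6,"ry":-7.5,"rz":5.8,"gripper":0.8},{"tx":2.7,"ty":7.5,"tz":13,"rx":9.9,"ry":-11.3,"rz":8.8,"gripper":0.8},{"tx":3.9,"ty":11,"tz":13,"rx":13,"ry":-15,"rz":11.7,"gripper":0.8},{"tx":5,"ty":14.5,"tz":13,"rx":16.3,"ry":-18.7,"rz":14.7,"gripper":0.8},{"tx":6,"ty":17.4,"tz":12.3,"rx":19.6,"ry":-22.5,"rz":17.6,"gripper":0.8}])

```text
time_s: 15.57
position: [0.5449, 0.2769, 0.1801]
ee_rot: [157.5, -20.8, 99.3]
contact_force: [0.7, 1.3, -1.2]
opening: 0.364
finger_force: 61.5
```

>>> jog_arm(moves=[{"tx":0,"ty":0,"tz":0,"rx":0,"ry":0,"rz":0,"gripper":0.8},{"tx":0,"ty":0,"tz":0,"rx":0,"ry":0,"rz":0,"gripper":0.8},{"tx":0,"ty":0,"tz":0,"rx":0,"ry":0,"rz":0,"gripper":0.8},{"tx":0,"ty":0,"tz":0,"rx":0,"ry":0,"rz":0,"gripper":0.8},{"tx":0,"ty":0,"tz":0,"rx":0,"ry":0,"rz":0,"gripper":0.8},{"tx":0,"ty":0,"tz":0,"rx":0,"ry":0,"rz":0,"gripper":0.8},{"tx":0,"ty":0,"tz":0,"rx":0,"ry":0,"rz":0,"gripper":0.8},{"tx":0,"ty":0,"tz":0,"rx":0,"ry":0,"rz":0,"gripper":0.8}])

```text
time_s: 16.23
position: [0.5445, 0.2744, 0.1786]
ee_rot: [157.8, -20.7, 99.0]
contact_force: [-0.2, 0.4, -1.9]
opening: 0.365
finger_force: 61.5
```

```bash
cat >> h.py <<'E'
def rep2(off=-.0298,h=.0157):
    T=tabR(F0,th);p,R=now();s=sense();q=T.T@(p-face(F0,[0,0,0]))-[.0248+off,.0035,.016+h]
    dR=T.T@R.as_matrix()@np.diag([1,-1,-1.]);print('block err mm',(q*1000).round(1),'rot',Rn.from_matrix(dR).as_rotvec(degrees=True).round(2),'f',(T.T@s['contact_force']).round(1),'M',(T.T@s['ft_torque']).round(2),'op',round(s['opening']*85,1),'grip',round(s['finger_force'],1),'t',s['time_s'])
E
python3 - <<'E'
from h import *
rep2();T=tabR(F0,th);print(T.round(3))
delta(tab(F0,th,[-.0050+.005,.0035-.002,.016+.0157+.004]),R1)
s=get_image('side');t=get_image('top');save(s,'s9');save(t,'t9')
E
```

```text
block err mm [ 4.8 -2.1 59.7] rot [ 0.    0.03 -0.01] f [-0.3  0.8 -1.7] M [0.22 0.28 0.03] op 31.0 grip 61.5 t 16.2333
[[-0.146 -0.935 -0.322]
 [ 0.924 -0.013 -0.382]
 [ 0.354 -0.354  0.866]]
t cm [ 1.78  2.15 -4.82] r deg [ 0.03 -0.01  0.02] |r| 0.0
```

>>> jog_arm(moves=[{"tx":0.6,"ty":0.6,"tz":-1.2,"rx":0,"ry":0,"rz":0,"gripper":0.8},{"tx":1,"ty":1.1,"tz":-2.3,"rx":0,"ry":0,"rz":0,"gripper":0.8},{"tx":1.4,"ty":1.6,"tz":-3.3,"rx":0,"ry":0,"rz":0,"gripper":0.8},{"tx":1.7,"ty":2,"tz":-4.1,"rx":0,"ry":0,"rz":0,"gripper":0.8},{"tx":1.9,"ty":2.2,"tz":-4.6,"rx":0,"ry":0,"rz":0,"gripper":0.8},{"tx":2,"ty":2.3,"tz":-4.8,"rx":0,"ry":0,"rz":0,"gripper":0.8},{"tx":2,"ty":2.3,"tz":-4.8,"rx":0,"ry":0,"rz":0,"gripper":0.8},{"tx":2,"ty":2.3,"tz":-4.8,"rx":0,"ry":0,"rz":0,"gripper":0.8}])

```text
time_s: 17.0
position: [0.5621, 0.2944, 0.1368]
ee_rot: [158.0, -20.4, 99.1]
contact_force: [-49.2, -42.4, 45.5]
opening: 0.37
finger_force: 80.1
```

```bash
python3 -c "
from h import *
rep2()"
```

```text
block err mm [ 5.9 -4.  10.2] rot [0.25 0.28 0.2 ] f [-15.9  30.5  71.5] M [ 6.36  2.48 -0.  ] op 31.4 grip 80.1 t 17.0
```

>>> jog_arm(moves=[{"tx":-0.4,"ty":-0.45,"tz":1,"rx":0,"ry":0,"rz":0,"gripper":0.8},{"tx":-0.4,"ty":-0.45,"tz":1,"rx":0,"ry":0,"rz":0,"gripper":0.8},{"tx":-0.4,"ty":-0.45,"tz":1,"rx":0,"ry":0,"rz":0,"gripper":0.8},{"tx":-0.4,"ty":-0.45,"tz":1,"rx":0,"ry":0,"rz":0,"gripper":0.8},{"tx":-0.4,"ty":-0.45,"tz":1,"rx":0,"ry":0,"rz":0,"gripper":0.8},{"tx":-0.4,"ty":-0.45,"tz":1,"rx":0,"ry":0,"rz":0,"gripper":0.8},{"tx":-0.4,"ty":-0.45,"tz":1,"rx":0,"ry":0,"rz":0,"gripper":0.8},{"tx":-0.4,"ty":-0.45,"tz":1,"rx":0,"ry":0,"rz":0,"gripper":0.8}])

```text
time_s: 17.67
position: [0.5604, 0.2933, 0.1398]
ee_rot: [157.8, -20.7, 99.0]
contact_force: [-1.9, -1.5, 1.3]
opening: 0.369
finger_force: 62.4
```

```bash
python3 - <<'E'
from h import *
from scipy.optimize import least_squares
rep2()
s=get_image('side');t=get_image('top')
w=dict(vertical_fov=65.70646984690485,cx=316.9357,cy=239.7099,eye=np.array([0.53722943,0.24579564,0.37999701]),attitude=np.array([-168.97159292,5.30966342,-45.98309087]))
T=lambda u,v:(t,np.array([190+u/3,170+v/3]));S=lambda u,v:(s,np.array([220+u/3,190+v/3]));W=lambda u,v:(w,np.array([u,v]))
B=lambda sx,sy:lambda P:base(P,[sx*(.075-P[5]),sy*(.062-P[5]),.014])
H=lambda P:tab(P,P[3],[.042,-.0345,.060]); I=lambda P:face(P,[-.085,0,.007])
C=lambda a,b:lambda P:tab(P,P[3],[.05*a,.028*b,.016])
kn=lambda P:face(P,[.084*np.cos(P[4])+.062*np.cos(P[7]),.084*np.sin(P[4])+.062*np.sin(P[7]),.012])
obs=[(B(-1,-1),T(408,270)),(B(-1,1),T(310,383)),(B(1,1),T(167,262)),(B(1,-1),S(218,348)),(B(1,1),S(353,413)),(H,T(335,187)),(H,S(290,103)),
 (kn,(t,np.array([244,321.7]))),(kn,(s,np.array([410.3,283.4]))),
 (C(1,1),T(220,214)),(C(1,-1),T(293,172)),(I,T(378,335)),
 (C(1,1),W(296,154)),(C(1,-1),W(376,165)),(C(-1,-1),W(353,292)),(H,W(393,189)),(I,W(340,321)),(B(-1,1),W(286,309)),(B(-1,-1),W(393,297))]
def f(P,full=True):
    z=np.array([0,0,P[6]]);return np.concatenate([(fproj if o[0] is w else proj)(o[0],m(P)+z)-o[1] for m,o in obs])
for zf in (0,1):
    g=lambda P:f(np.r_[P[:6],P[6]*zf,P[7]])
    r=least_squares(g,[.57,.31,.87,-.26,1.64,.008,0.004,1.8],loss='soft_l1');P=r.x
    print(zf,P[:2].round(4),np.degrees(P[2:5]).round(1),'z',P[6].round(4),np.degrees(P[7]).round(1),'cost',r.cost.round(1));print(g(P).reshape(-1,2).round(1).tolist())
E
```

```text
block err mm [ 6.2 -3.5 13.8] rot [ 0.05  0.02 -0.  ] f [-0.6  1.4  2.3] M [ 0.09  0.21 -0.05] op 31.4 grip 62.4 t 17.6667
0 [0.5747 0.3075] [ 50.  -15.3  98.7] z 0.004 98.7 cost 29.9
[[1.2, 0.4], [1.4, -0.3], [3.3, -0.4], [1.6, 3.4], [0.5, 4.3], [-0.6, -1.3], [0.1, 3.7], [1.0, -2.8], [0.0, 6.0], [-0.2, 0.5], [0.3, -1.9], [-0.4, -0.7], [1.0, 0.1], [-0.6, 0.2], [-0.0, -0.5], [-0.2, 0.2], [-0.6, -1.8], [1.6, 2.1], [-0.9, 2.4]]
1 [0.5737 0.3067] [ 49.9 -15.4  98.4] z 0.006 98.4 cost 22.4
[[1.3, 0.6], [1.7, -0.3], [3.7, -0.3], [2.5, 0.7], [0.9, 1.2], [-0.2, -1.3], [0.5, 0.7], [0.6, -2.4], [0.6, 3.1], [-0.0, 0.4], [0.6, -2.0], [0.0, -0.4], [-0.2, -1.8], [-0.0, -1.3], [-0.3, 0.9], [0.9, -0.7], [-1.0, -0.0], [1.0, 2.8], [-1.1, 3.1]]
```

>>> jog_arm(moves=[{"tx":0.07,"ty":0.08,"tz":-0.2,"rx":0,"ry":0,"rz":0,"gripper":0.8},{"tx":0.09,"ty":-0.1,"tz":-0.25,"rx":0,"ry":0,"rz":0,"gripper":0.8},{"tx":0.12,"ty":-0.25,"tz":-0.3,"rx":0,"ry":0,"rz":0,"gripper":0.8},{"tx":0.14,"ty":-0.4,"tz":-0.37,"rx":0,"ry":0,"rz":0,"gripper":0.8},{"tx":0.18,"ty":-0.56,"tz":-0.45,"rx":0,"ry":0,"rz":0,"gripper":0.8},{"tx":0.18,"ty":-0.56,"tz":-0.45,"rx":0,"ry":0,"rz":0,"gripper":0.8},{"tx":0.18,"ty":-0.56,"tz":-0.45,"rx":0,"ry":0,"rz":0,"gripper":0.8},{"tx":0.18,"ty":-0.56,"tz":-0.45,"rx":0,"ry":0,"rz":0,"gripper":0.8}])

```text
time_s: 18.43
position: [0.5623, 0.2893, 0.1383]
ee_rot: [157.6, -20.9, 99.1]
contact_force: [-5.5, 0.5, 9.8]
opening: 0.364
finger_force: 64.5
```

```bash
python3 -c "
from h import *
rep2()"
```

```text
block err mm [ 1.6 -4.7 13.4] rot [-0.1  -0.2   0.05] f [ 4.7  1.7 10.1] M [ 0.43 -0.69  0.  ] op 31.0 grip 64.5 t 18.4333
```

>>> jog_arm(moves=[{"tx":-0.03,"ty":0.1,"tz":0.1,"rx":0,"ry":0,"rz":0,"gripper":0.8},{"tx":-0.15,"ty":0.1,"tz":0.05,"rx":0,"ry":0,"rz":0,"gripper":0.8},{"tx":-0.3,"ty":0.1,"tz":0,"rx":0,"ry":0,"rz":0,"gripper":0.8},{"tx":-0.45,"ty":0.1,"tz":-0.05,"rx":0,"ry":0,"rz":0,"gripper":0.8},{"tx":-0.6,"ty":0.1,"tz":-0.1,"rx":0,"ry":0,"rz":0,"gripper":0.8},{"tx":-0.6,"ty":0.1,"tz":-0.1,"rx":0,"ry":0,"rz":0,"gripper":0.8},{"tx":-0.6,"ty":0.1,"tz":-0.1,"rx":0,"ry":0,"rz":0,"gripper":0.8},{"tx":-0.6,"ty":0.1,"tz":-0.1,"rx":0,"ry":0,"rz":0,"gripper":0.8}])

```text
time_s: 19.1
position: [0.5578, 0.2888, 0.1369]
ee_rot: [157.5, -20.7, 99.1]
contact_force: [3.9, -0.6, 6.3]
opening: 0.366
finger_force: 64.5
```

```bash
python3 -c "
from h import *
rep2()
s=get_image('side');t=get_image('top')
a=s['frame'][200:320,260:420,::-1];b=t['frame'][190:310,220:380,::-1]
cv2.imwrite('pics/st.png',np.vstack([cv2.resize(a,(400*1,300)),cv2.resize(b,(400,300))]) if 0 else np.hstack([cv2.resize(x,(400,300),interpolation=cv2.INTER_CUBIC) for x in (a,b)]))"
```

```text
block err mm [ 1.4 -0.  13.8] rot [-0.27 -0.04  0.03] f [ 1.1 -5.8  4.4] M [-0.88  0.06  0.01] op 31.1 grip 64.5 t 19.1
```

>>> jog_arm(moves=[{"tx":0,"ty":0,"tz":0,"rx":0,"ry":0,"rz":0,"gripper":0.45},{"tx":0,"ty":0,"tz":0,"rx":0,"ry":0,"rz":0,"gripper":0.45},{"tx":0,"ty":0,"tz":0,"rx":0,"ry":0,"rz":0,"gripper":0.45},{"tx":-0.15,"ty":-0.2,"tz":0.4,"rx":0,"ry":0,"rz":0,"gripper":0.45},{"tx":-0.15,"ty":-0.2,"tz":0.4,"rx":0,"ry":0,"rz":0,"gripper":0.8},{"tx":-0.15,"ty":-0.2,"tz":0.4,"rx":0,"ry":0,"rz":0,"gripper":0.8},{"tx":-0.15,"ty":-0.2,"tz":0.4,"rx":0,"ry":0,"rz":0,"gripper":0.8},{"tx":-0.15,"ty":-0.2,"tz":0.4,"rx":0,"ry":0,"rz":0,"gripper":0.8}], force=30)

```text
time_s: 19.87
position: [0.5561, 0.2862, 0.1406]
ee_rot: [157.6, -20.7, 99.0]
contact_force: [5.2, -1.6, 4.3]
opening: 0.375
finger_force: 33.6
```

```bash
python3 -c "
from h import *
rep2()"
```

```text
block err mm [ 0.6  0.3 18.6] rot [-0.23  0.02  0.02] f [-0.7 -6.3  2.7] M [-0.85  0.4   0.01] op 31.9 grip 33.6 t 19.8667
```

View pics/st.png

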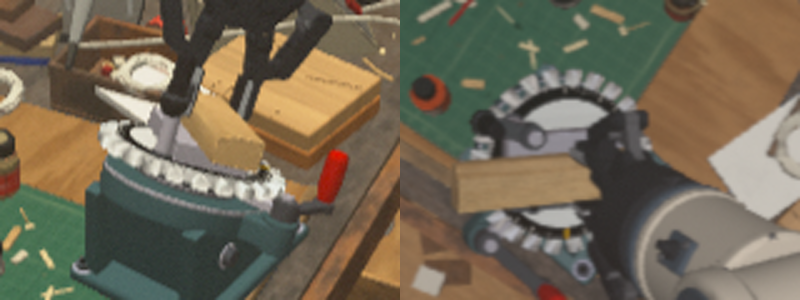

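>>> jog_arm(moves=[{"tx":0.02,"ty":-0.12,"tz":-0.05,"rx":0,"ry":0,"rz":0,"gripper":0.8},{"tx":0.04,"ty":-0.25,"tz":-0.1,"rx":0,"ry":0,"rz":0,"gripper":0.8},{"tx":0.06,"ty":-0.4,"tz":-0.15,"rx":0,"ry":0,"rz":0,"gripper":0.8},{"tx":0.08,"ty":-0.5,"tz":-0.2,"rx":0,"ry":0,"rz":0,"gripper":0.8},{"tx":0.1,"ty":-0.6,"tz":-0.23,"rx":0,"ry":0,"rz":0,"gripper":0.8},{"tx":0.1,"ty":-0.6,"tz":-0.23,"rx":0,"ry":0,"rz":0,"gripper":0.8},{"tx":0.1,"ty":-0.6,"tz":-0.23,"rx":0,"ry":0,"rz":0,"gripper":0.8},{"tx":0.1,"ty":-0.6,"tz":-0.23,"rx":0,"ry":0,"rz":0,"gripper":0.8}])

```text
time_s: 20.53
position: [0.5562, 0.2848, 0.1405]
ee_rot: [157.4, -21.2, 99.3]
contact_force: [4.4, 14.0, 6.1]
opening: 0.376
finger_force: 33.1
```

```bash
python3 -c "
from h import *
rep2()"
```

```text
block err mm [-0.8  0.3 18.9] rot [-0.25 -0.51  0.06] f [14.5 -6.5 -1.5] M [-0.87 -2.36  0.03] op 31.9 grip 33.1 t 20.5333
```

>>> jog_arm(moves=[{"tx":-0.05,"ty":0.3,"tz":0.1,"rx":0,"ry":0,"rz":0,"gripper":0.8},{"tx":-0.05,"ty":0.3,"tz":0.1,"rx":0,"ry":0,"rz":0,"gripper":0.4},{"tx":-0.05,"ty":0.3,"tz":0.1,"rx":0,"ry":0,"rz":0,"gripper":0.4},{"tx":-0.05,"ty":0.3,"tz":0.1,"rx":0,"ry":0,"rz":0,"gripper":0.4},{"tx":-0.05,"ty":0.3,"tz":0.1,"rx":0,"ry":0,"rz":0,"gripper":0.4},{"tx":-0.5,"ty":-0.2,"tz":1.3,"rx":0,"ry":0,"rz":0,"gripper":0.4},{"tx":-1.1,"ty":-0.9,"tz":2.8,"rx":0,"ry":0,"rz":0,"gripper":0.4},{"tx":-1.5,"ty":-1.4,"tz":4,"rx":0,"ry":0,"rz":0,"gripper":0.95}])

```text
time_s: 21.2
position: [0.5399, 0.2661, 0.1761]
ee_rot: [157.9, -20.7, 99.0]
contact_force: [0.1, -0.4, 1.4]
opening: 0.473
finger_force: 0.0
```

```bash
python3 -c "
from h import *
rep2()
s=get_image('side');t=get_image('top');w=get_image('wrist')
dz=.0105
F=lambda v:tab(F0,th,v)+tabR(F0,0)[:,2]*dz
for p,f in ((t,proj),(s,proj),(w,fproj)):
    r=cut_out(p,'pine_block')
    for q in r[:1]:
        m=cv2.minAreaRect(np.argwhere(q['region'])[:,::-1].astype(np.float32));print(round(q['conf'],2),np.round(q['centre'],1),cv2.boxPoints(m).round(0).tolist())
    print([f(p,F([.0248+.0675*i,.0035+.0165*j,.037])).round(0).tolist() for i,j in ((-1,-1),(-1,1),(1,1),(1,-1))])
"
```

```text
block err mm [-3.1  3.2 62.2] rot [ 0.14  0.04 -0.02] f [ 0.1 -0.5  1.3] M [0.14 0.15 0.01] op 40.2 grip 0.0 t 21.2
0.55 [274.1 261.6] [[240.0, 253.0], [307.0, 248.0], [309.0, 270.0], [242.0, 275.0]]
[[314.0, 250.0], [314.0, 267.0], [244.0, 274.0], [243.0, 256.0]]
0.66 [346.5 253.2] [[328.0, 246.0], [342.0, 232.0], [370.0, 260.0], [355.0, 274.0]]
[[332.0, 236.0], [348.0, 240.0], [366.0, 260.0], [348.0, 255.0]]
0.71 [315.6 200.8] [[283.0, 333.0], [283.0, 81.0], [352.0, 81.0], [352.0, 333.0]]
[[346.0, 330.0], [288.0, 330.0], [283.0, 79.0], [351.0, 79.0]]
```

```bash
cat >> h.py <<'E'
N=tabR(F0,0)[:,2];DZ=.0105
def Fz(v): return tab(F0,th,v)+N*DZ
def pin(q,dz=0): a=np.radians(-25)+q; return np.array([.042+.035*np.cos(a),-.0345+.035*np.sin(a),.066+dz])
R2=toolR(F0,0)  # tool y at table az -135
def rep3():
    T=tabR(F0,th);p,R=now();s=sense();q=T.T@(p-Fz([.042,-.0345,.066]));print('rel clamp pivot mm',(q*1000).round(1),'q deg',(np.degrees(np.arctan2(q[1],q[0]))+25).round(1),'f',(T.T@s['contact_force']).round(1),'op',round(s['opening']*85,1),'grip',round(s['finger_force'],1),'t',s['time_s'])
E
python3 - <<'E'
from h import *
print(Fz(pin(0)),sense()['joint_positions'].round())
st=delta(Fz(pin(0,.05)),R2);delta(Fz(pin(0,.001)),R2,st)
w=get_image('wrist')
print([(fproj(w,Fz(pin(0,d)))).round(0) for d in (-.014,.014)])
for n in ('clamp_pin','clamp_lift'):
    for r in cut_out(w,n)[:2]:
        y,x=np.where(r['region']);print(n,r['conf'],np.round(r['centre']),x.min(),x.max(),y.min(),y.max())
hsv=cv2.cvtColor(w['frame'],cv2.COLOR_RGB2HSV)
u=fproj(w,Fz(pin(0,.0))).astype(int);print(w['frame'][u[1]-40:u[1]+41:8,u[0]-40:u[0]+41:8].mean(2).astype(int))
E
```

```text
[0.58587047 0.34908943 0.2097424 ] [ 14. -17. 102.  18.  71.   6.]
t cm [2.95 6.35 7.83] r deg [ 14.49  17.04 -39.  ] |r| 45.0
t cm [ 1.58  1.87 -4.24] r deg [0. 0. 0.] |r| 0.0
[array([441., 117.]), array([463., 116.])]
clamp_pin 0.74 [370. 220.] 212 473 93 340
clamp_pin 0.73 [422. 144.] 386 472 94 208
clamp_lift 0.55 [422. 143.] 385 473 93 208
[[ 92  87  89  88  86  84 160  89  86 114  86]
 [ 85  87  86  93  86  84  87  88  88  85 151]
 [ 84  86  85  86  85  87  82  99  93  88  86]
 [ 96  28  30  23  16  42  47  80  82  87  88]
 [ 81  73  16  17  18  47  48  42  78  84  89]
 [ 70  59  19  18  13  39  40  37  86  80  83]
 [ 83  63  28  22  16  30  35  32  85  91  82]
 [ 82  81  81  75  75  85 113  86  85  84  88]
 [ 56  83  83  82  88  94  80 118 146  85  86]
 [ 76  84  85  81  84  88  89 125  81  91  89]
 [ 87  87  84  87  84  82  91  91  87  85  90]]
```

>>> jog_arm(moves=[{"tx":0,"ty":0,"tz":2.5,"rx":2.1,"ry":2.5,"rz":-5.6,"gripper":0.53},{"tx":0,"ty":0,"tz":5.5,"rx":4.2,"ry":4.9,"rz":-11.2,"gripper":0.53},{"tx":0.5,"ty":1.5,"tz":8,"rx":6.3,"ry":7.4,"rz":-16.8,"gripper":0.53},{"tx":1.2,"ty":3,"tz":8,"rx":8.3,"ry":9.8,"rz":-22.4,"gripper":0.53},{"tx":2,"ty":4.5,"tz":8,"rx":10.4,"ry":12.2,"rz":-28,"gripper":0.53},{"tx":2.6,"ty":5.6,"tz":7.9,"rx":12.5,"ry":14.7,"rz":-33.6,"gripper":0.53},{"tx":2.95,"ty":6.35,"tz":7.8,"rx":14.5,"ry":17,"rz":-39,"gripper":0.53},{"tx":2.95,"ty":6.35,"tz":7.8,"rx":14.5,"ry":17,"rz":-39,"gripper":0.53}])

```text
time_s: 22.32
position: [0.5701, 0.3314, 0.2528]
ee_rot: [-180.0, -30.0, 49.7]
contact_force: [-0.2, -1.2, -0.7]
opening: 0.47
finger_force: 0.0
```

```bash
python3 - <<'E'
from h import *
rep3();delta(Fz(pin(0,.001)),R2)
w=get_image('wrist');f=w['frame'].mean(2)
for d in (-.014,.014):
    print(d,fproj(w,Fz(pin(0,d))).round(0))
print('hub',fproj(w,Fz([.042,-.0345,.06])).round(0))
u=fproj(w,Fz(pin(0,.014))).astype(int);print(u);print(f[u[1]-60:u[1]+61:10,u[0]-60:u[0]+61:10].astype(int))
E
```

```text
rel clamp pivot mm [ 32.9 -15.   49.1] q deg 0.5 f [-1.3  0.4 -0.1] op 40.0 grip 0.0 t 22.3167
t cm [ 1.55  1.73 -4.22] r deg [ 0.02 -0.05  0.14] |r| 0.1
-0.014 [317. 266.]
0.014 [317. 286.]
hub [337. 323.]
[316 285]
[[ 83 110 108  96  80  58  57  81 161  79  83  84  79]
 [ 85 101 110  79  80  84  84  81  81  85  84  80  76]
 [ 86 101 117  81  81  82  81  80  76  81  88  85  79]
 [ 91 105 116  83  85  56  56  70  58  86  84  82  81]
 [ 87 109  79 102  43  17  21  62 129 164 156 129 191]
 [109 102  95 203 111  17  18  66  70 148 204 134 209]
 [144 126 106 205 150  30  30  72 122  34  13  15  15]
 [124  28 138 113  10  29  26  73  68 209 217  36 124]
 [122  18 136 139 117 150 165  72  68  49 211  17 123]
 [118  14 155 140 151 110 127  66  83  70 179  14  46]
 [ 25  16 142 151 137 151 119  67 170 170 165  18  24]
 [ 30  14 149 146 154 131 159 132  86 167 168  17  13]
 [ 40  14 152 155 158 144 140 160 141 104 169  41  16]]
```

>>> jog_arm(moves=[{"tx":0.5,"ty":0.5,"tz":-1.3,"rx":0,"ry":0,"rz":0,"gripper":0.53},{"tx":1,"ty":1.1,"tz":-2.7,"rx":0,"ry":0,"rz":0,"gripper":0.53},{"tx":1.4,"ty":1.55,"tz":-3.8,"rx":0,"ry":0,"rz":0,"gripper":0.53},{"tx":1.55,"ty":1.75,"tz":-4.2,"rx":0,"ry":0,"rz":0,"gripper":0.53},{"tx":1.55,"ty":1.75,"tz":-4.2,"rx":0,"ry":0,"rz":0,"gripper":0.95},{"tx":1.55,"ty":1.75,"tz":-4.2,"rx":0,"ry":0,"rz":0,"gripper":0.95},{"tx":1.55,"ty":1.75,"tz":-4.2,"rx":0,"ry":0,"rz":0,"gripper":0.95},{"tx":1.55,"ty":1.75,"tz":-4.2,"rx":0,"ry":0,"rz":0,"gripper":0.95}], force=30)

```text
time_s: 23.03
position: [0.5854, 0.3477, 0.2131]
ee_rot: [179.8, -30.1, 50.0]
contact_force: [0.4, 2.5, -2.0]
opening: 0.137
finger_force: 29.4
```

```bash
python3 - <<'E'
from h import *
rep3();p=now()[0];T=tabR(F0,th);q=T.T@(p-Fz([.042,-.0345,.066]));a0=np.arctan2(q[1],q[0])
for k in range(1,9):
    a=a0+np.radians(14.4)*k;print(k,(100*(T@(.035*np.array([np.cos(a)-np.cos(a0),np.sin(a)-np.sin(a0),0])))).round(2))
E
```

```text
rel clamp pivot mm [ 31.7 -15.5   3.6] q deg -1.1 f [ 1.6  0.3 -2.8] op 11.6 grip 29.4 t 23.0333
1 [-0.82  0.25 -0.19]
2 [-1.65  0.3  -0.48]
3 [-2.43  0.15 -0.84]
4 [-3.13 -0.19 -1.25]
5 [-3.69 -0.71 -1.68]
6 [-4.08 -1.36 -2.12]
7 [-4.27 -2.12 -2.52]
8 [-4.26 -2.92 -2.87]
```

>>> jog_arm(moves=[{"tx":-0.82,"ty":0.25,"tz":-0.19,"rx":0,"ry":0,"rz":0,"gripper":0.95},{"tx":-1.65,"ty":0.3,"tz":-0.48,"rx":0,"ry":0,"rz":0,"gripper":0.95},{"tx":-2.43,"ty":0.15,"tz":-0.84,"rx":0,"ry":0,"rz":0,"gripper":0.95},{"tx":-3.13,"ty":-0.19,"tz":-1.25,"rx":0,"ry":0,"rz":0,"gripper":0.95},{"tx":-3.69,"ty":-0.71,"tz":-1.68,"rx":0,"ry":0,"rz":0,"gripper":0.95},{"tx":-4.08,"ty":-1.36,"tz":-2.12,"rx":0,"ry":0,"rz":0,"gripper":0.95},{"tx":-4.27,"ty":-2.12,"tz":-2.52,"rx":0,"ry":0,"rz":0,"gripper":0.95},{"tx":-4.26,"ty":-2.92,"tz":-2.87,"rx":0,"ry":0,"rz":0,"gripper":0.95}])

```text
time_s: 23.7
position: [0.541, 0.3212, 0.186]
ee_rot: [-179.9, -30.3, 50.1]
contact_force: [-11.6, 9.8, 4.6]
opening: 0.139
finger_force: 31.4
```

```bash
python3 -c "
from h import *
rep3()"
```

```text
rel clamp pivot mm [ 4.1 35.9  4.5] q deg 108.4 f [12.4  9.1  4. ] op 11.8 grip 31.4 t 23.7
```

>>> jog_arm(moves=[{"tx":0,"ty":-0.2,"tz":-0.1,"rx":0,"ry":0,"rz":0,"gripper":0.95},{"tx":-0.02,"ty":-0.46,"tz":-0.2,"rx":0,"ry":0,"rz":0,"gripper":0.95},{"tx":-0.02,"ty":-0.46,"tz":-0.2,"rx":0,"ry":0,"rz":0,"gripper":0.95},{"tx":-0.02,"ty":-0.46,"tz":-0.2,"rx":0,"ry":0,"rz":0,"gripper":0.95},{"tx":-0.02,"ty":-0.46,"tz":-0.2,"rx":0,"ry":0,"rz":0,"gripper":0.95},{"tx":-0.02,"ty":-0.46,"tz":-0.2,"rx":0,"ry":0,"rz":0,"gripper":0.95},{"tx":-0.02,"ty":-0.46,"tz":-0.2,"rx":0,"ry":0,"rz":0,"gripper":0.95},{"tx":-0.02,"ty":-0.46,"tz":-0.2,"rx":0,"ry":0,"rz":0,"gripper":0.95}])

```text
time_s: 24.37
position: [0.54, 0.3161, 0.183]
ee_rot: [-179.9, -30.1, 50.1]
contact_force: [-11.5, 5.6, 4.0]
opening: 0.138
finger_force: 31.1
```

```bash
python3 -c "
from h import *
rep3()"
```

```text
rel clamp pivot mm [-1.5 38.   4.2] q deg 117.2 f [8.2 9.3 5. ] op 11.7 grip 31.1 t 24.3667
```

>>> jog_arm(moves=[{"tx":0,"ty":0.1,"tz":0,"rx":0,"ry":0,"rz":0,"gripper":0.65},{"tx":0,"ty":0.1,"tz":0,"rx":0,"ry":0,"rz":0,"gripper":0.65},{"tx":0,"ty":0.1,"tz":0,"rx":0,"ry":0,"rz":0,"gripper":0.65},{"tx":-0.3,"ty":-0.3,"tz":0.9,"rx":0,"ry":0,"rz":0,"gripper":0.65},{"tx":-1,"ty":-1,"tz":2.6,"rx":0,"ry":0,"rz":0,"gripper":0.65},{"tx":-2,"ty":-2.2,"tz":5.3,"rx":0,"ry":0,"rz":0,"gripper":0.65},{"tx":-3,"ty":-3.4,"tz":8,"rx":0,"ry":0,"rz":0,"gripper":0.65},{"tx":-3.7,"ty":-4.3,"tz":10,"rx":0,"ry":0,"rz":0,"gripper":0.65}])

```text
time_s: 25.03
position: [0.5054, 0.2697, 0.2856]
ee_rot: [179.7, -30.2, 50.0]
contact_force: [0.2, -0.1, 0.6]
opening: 0.351
finger_force: 0.0
```

```bash
python3 - <<'E'
from h import *
rep3()
w=get_image('wrist');s=get_image('side');t=get_image('top')
for d in (0,.014): print('pin pred',fproj(w,Fz(pin(2.007,d))).round(0))
P=lambda v,p,f:f(p,Fz(v)).round(0).tolist()
for p,f in ((w,fproj),(t,proj),(s,proj)):
    for n in ('pine_block','clamp_lift'):
        for q in cut_out(p,n)[:1]:
            y,x=np.where(q['region']);print(n,round(q['conf'],2),np.round(q['centre'],0),x.min(),x.max(),y.min(),y.max())
    print([P([.0248+.0675*i,.0035+.0165*j,.037],p,f) for i,j in ((-1,-1),(-1,1),(1,1),(1,-1))],'pin',P(pin(2.007,0),p,f),'hub',P([.042,-.0345,.06],p,f))
u=fproj(w,Fz(pin(2.007,.014))).astype(int);f=w['frame'].mean(2);print(f[u[1]-48:u[1]+49:8,u[0]-48:u[0]+49:8].astype(int))
for n in ('flux_bottle','paint_jar','lever_knob'): print(n,[(np.round(x['centre']),round(x['conf'],2)) for x in look_for(s,n)[:2]])
E
```

```text
rel clamp pivot mm [ -3.   34.6 122. ] q deg 120.0 f [ 0.1 -0.4  0.4] op 29.8 grip 0.0 t 25.0333
pin pred [311. 232.]
pin pred [311. 238.]
pine_block 0.79 [328. 240.] 251 393 167 299
clamp_lift 0.74 [323. 210.] 297 359 183 243
[[394.0, 280.0], [365.0, 305.0], [249.0, 196.0], [278.0, 166.0]] pin [311.0, 232.0] hub [346.0, 197.0]
pine_block 0.94 [284. 263.] 241 314 249 274
clamp_lift 0.68 [269. 259.] 265 279 239 270
[[314.0, 250.0], [314.0, 267.0], [244.0, 274.0], [243.0, 256.0]] pin [276.0, 265.0] hub [275.0, 244.0]
pine_block 0.71 [346. 256.] 333 364 241 267
clamp_lift 0.71 [349. 238.] 326 358 224 247
[[332.0, 236.0], [348.0, 240.0], [366.0, 260.0], [348.0, 255.0]] pin [353.0, 234.0] hub [334.0, 232.0]
[[136 141 144 137 142 139  34  18 117  45  70  76  27]
 [140 141 147 142 140 142 142 127 137  59 168 165 104]
 [145 145 147 148 140 136 147  68  71  70  69  71 206]
 [ 93 143 148 144 143  54  57  72  70  69 163 168 150]
 [ 56  56 149 151 149  16  18  49 134 144 163 163 167]
 [ 80 211 173 151 146  31  33  80 141 154 140 163 164]
 [ 66 187 161  64 152  27  26 145 150 140 149 136 164]
 [ 69 203 147  20  68 152 144 157 143 149 149 147 131]
 [ 43 167 168  10 210 127 132 155 154 150 152 153 150]
 [ 45  79 128  29 173 213 179 130 153 142 159 157 155]
 [ 57  75 160  97  11 214 213 185 114 154 159 156 147]
 [ 62  74  84 164  69  34 215 214 208  99 148 156 153]
 [ 64  74  76 145 155 122  17 214 215 214  80 156 152]]
flux_bottle [(array([306., 340.]), 0.63)]
paint_jar [(array([261., 265.]), 0.65)]
lever_knob [(array([385., 276.]), 0.73)]
```

```bash
python3 -c "
from plant import job_done
print(job_done())"
```

```text
the job is handed in; nothing more can be done
None
```

I handed the job in at about 25 s of the 64 s limit: table turned to 45 and back up in its teeth, lock lever swung in, block against fence and stop, clamp across it. The last camera check agreed, but the judge gave no verdict. While I was setting the block down, a finger caught the fence and the force briefly reached about 71 N; I backed off at once.

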